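Knock resin blocks out of the mould and file them in the drawer

ROBOT

A 6-joint arm with a two-finger parallel gripper is mounted at the origin on a cart in front of the work surface, level with it; the furniture and walls round the work are solid. World frame = base frame: x ahead of the robot, y to its left, z up, the work surface at z = 0. Lengths are in m, angles in rad, forces in N, time in s.
With the tool pointing down it reaches from about 0.375 to 0.975 m from the base axis. Payload 3.8 kg.
Tool frame: the origin (TCP) lies between the finger pads; the fingertips stand 25 mm ahead of it and the grasp point (between the pads) lies 6 mm ahead of it (manip.finger_overhang is the distance from the TCP to the fingertips, in m); z points along the fingers, y is the line along which they close (so a half turn about z gives the same grasp; the last joint's range is limited). The gripper opens to 85 mm and grips with 20 to 120 N. Pads are 22 mm wide; open, the fingers measure 114 mm over their backs; the gripper's body (76 mm by 85 mm) begins 54 mm behind the grasp point. The pads swing forward as they close: fully open they stand 13 mm farther back than shut.
Start: joints at [1.267, 0.264, 1.604, -0, 1.274, -0.037], TCP at [0.178, 0.651, 0.256] pointing down, gripper open.
Joint ranges: [-2.63, 2.63], [-0.94, 2.18], [0.31, 2.57], [-1.31, 4.45], [0, 2.66], [-2.55, 2.55]. Speed limits (rad/s): [2.57, 2.57, 3.14, 3.14, 3.14, 3.14].

INTERFACE

Orientations are given as a unit quaternion [w, x, y, z].
In Python, from bench import status, optics, manip, spotter gives the robot as it stands.
- The arm moves only by the tool send_rows, never from a script. Its argument "plan" is a list of rows, each an object with "slide": the shift along the tool's x, y, z as a fraction of full scale, a list of three; "rot": the turn, a rotation vector about the tool's x, y, z as a fraction of full scale, a list of three; "gripper": the opening, from 0 (shut) to 1 (fully open). A call has 1 to 10 rows; each row is the pose to reach, as a shift and turn from the pose commanded when the call began, along the tool's axes at that moment, turning the shorter way round; what a row does not reach only later rows make up. Full scale, the value 1, is 0.2 m for a shift and 180 degrees for a turn. A row lasts 1/12 s, in which the tool goes at most 41.7 mm and 7.16 degrees, less where a joint would pass 70% of its speed; a pose out of reach is approached as far as the arm can. A call with a number of a shift or a turn outside -1 to 1 is refused whole. A call with a gripper value outside its range is refused whole. The fingers move at their own pace and stop on an object; "squeeze" is the grip in N (left out, the last holds). Time passes only in rows, so rows that repeat a pose let the fingers close. It gives the time, the measured TCP pose, the force, the opening and the grip force at its end, in the units of the state.
- status.state(): the state, without advancing time (a new reading comes with each control period).
- optics.grab_frame(name): name is "side" or "top" or "wrist"; returns a dict with "pixels" (400x640x3 uint8, red, green, blue), "fx", "fy", "cx", "cy" (pixels), "k1" (the pictures are not rectified: a ray, as slopes to the right and down, at radius r is drawn at 1 + k1 r^2 times it, then the intrinsics apply), "R" (3x3) and "t" (3): a world point X has camera coordinates R X + t. Camera axes: x right, y down, z forward; pixel columns grow to the right and rows downward; lengths in m; the calibration is good to about 2 mm. A picture is of the moment at which its call begins. There is no depth.
- manip.finish_job(): hands the job in; it is judged then, once.
Trained networks look in a picture, given as the dict that the camera call returned (one of the last four; its "shot" number tells which), for a name from the list of things; names that differ only in an ending like _2 or _b are one class to them, and where a whole thing is asked for, a point or a joint stands for the part that bears it (a point fixed in the world has none). Each returns a list of dicts, best first, with "score" (0 to 1); they miss things now and then, are a little off and sometimes report something else, mostly with a low value. They report only what shows in the picture. A call takes as long as a camera call.
- spotter.find_in(picture, name): "point" ([column, row] in pixels, amid what is visible of it).
- spotter.place_of(picture, name): "point" ([column, row] in pixels: a listed point, or the origin of a listed thing).
The state is a dict: "t": time; "joint_pos": joint angles; "qd": joint speeds; "tau": joint torques, N m; "position": TCP position; "tcp_rot": TCP orientation; "contact_force": force on the tool from outside, world axes, zero at the start; "torque": the same for the moment, N m; "finger_gap": finger opening in m; "gripper_force": force on a finger pad.
Only numpy, scipy, OpenCV 4.12 (cv2) and the standard library are available. Lean on these libraries where they do the work, as an engineer would, in place of code of your own. Each camera call takes 0.05 s, during which the arm holds its last target. There are 200 camera calls.

TASK

Use the blue C-shaped knockout tool to push every resin block up out of its nest from below, its rod going up through the hole under the nest. Then put all the blocks in the open drawer of the white cabinet, push the drawer fully shut, and leave the tool standing upright with its whole foot on the green mat. Leave the jar and the bottle alone.

Things in the scene. Friction and masses are not known exactly. Their poses are not given: they have to be found in the camera images.
- mould: Metal mould plate fixed to the worktop, 80 x 250 mm (x, y), its underside 62 mm and top 92 mm above the worktop, on four 14 mm round legs at x = +-30, y = +-117 mm; open beneath from front (-x) and back. Origin on the worktop under its centre, z up. Four square nests in a row at y = -84, -28, 28, 84 mm, 33 mm wide, 24 mm deep; ledge floor 68 mm up with a 26 mm round hole through it.
- nest_1 (a point): Centre of the square mouth of nest 1, on the mould's top face (92 mm up); axes as the mould's. Holds block_1 if present. The floor hole is centred below. A spring pad in the nest grips the block with a few newtons, so it stays at the height it is pushed to while at least 7 mm of it is in the nest.
- nest_2 (a point): Centre of the square mouth of nest 2, on the mould's top face (92 mm up); axes as the mould's. Holds block_2 if present. The floor hole is centred below. A spring pad in the nest grips the block with a few newtons, so it stays at the height it is pushed to while at least 7 mm of it is in the nest.
- nest_3 (a point): Centre of the square mouth of nest 3, on the mould's top face (92 mm up); axes as the mould's. Holds block_3 if present. The floor hole is centred below. A spring pad in the nest grips the block with a few newtons, so it stays at the height it is pushed to while at least 7 mm of it is in the nest.
- nest_4 (a point): Centre of the square mouth of nest 4, on the mould's top face (92 mm up); axes as the mould's. Holds block_4 if present. The floor hole is centred below. A spring pad in the nest grips the block with a few newtons, so it stays at the height it is pushed to while at least 7 mm of it is in the nest.
- block_1: Cast resin specimen block, amber-orange with a small steel disc in its top face, 32 x 32 x 22 mm, 40 g; origin at the centre of its underside, z up. Stuck in nest 1, its top 2 mm below the mould's top face, so it cannot be gripped until it is pushed up. May be absent.
- block_2: Cast resin specimen block, amber-orange with a small steel disc in its top face, 32 x 32 x 22 mm, 40 g; origin at the centre of its underside, z up. Stuck in nest 2, its top 2 mm below the mould's top face, so it cannot be gripped until it is pushed up. May be absent.
- block_3: Cast resin specimen block, amber-orange with a small steel disc in its top face, 32 x 32 x 22 mm, 40 g; origin at the centre of its underside, z up. Stuck in nest 3, its top 2 mm below the mould's top face, so it cannot be gripped until it is pushed up. May be absent.
- block_4: Cast resin specimen block, amber-orange with a small steel disc in its top face, 32 x 32 x 22 mm, 40 g; origin at the centre of its underside, z up. Stuck in nest 4, its top 2 mm below the mould's top face, so it cannot be gripped until it is pushed up. May be absent.
- knockout_tool: Loose blue C-shaped tool, 280 g, standing on its foot. Origin on the foot's underside straight below the rod, z up, C open to +x. Above the origin: foot 0-8 mm, upright steel rod 12 mm thick to 48 mm, free space, top arm 134-146 mm, black grip post 20 x 20 mm from 146 to 192 mm. Column at x = -65 to -79 mm. Foot 24 mm wide under the rod (x to +14 mm).
- rod_tip (a point): Top end of the knockout rod, 48 mm above the tool's origin. With the foot a few mm above the worktop the rod passes under the mould from its front, column in front, top arm over it; lifting the tool then drives the rod up through a nest's hole.
- tool_grip (a point): Middle of the black grip post, straight above the rod, 170 mm above the tool's origin.
- tool_heel (a point): Middle of the wide heel of the foot, on its underside, 80 mm behind (-x of) the rod. The heel is 46 x 90 mm (x, y) and heavy, so the tool stands steadily.
- mat: Green mat fixed on the worktop where the tool stands and belongs, 220 x 130 mm (x, y), 3 mm thick; origin at the centre of its underside.
- cabinet: Low white one-drawer cabinet fixed on the worktop, 84 mm high, 250 mm wide (y); its carcass reaches from x = +50 mm (front face) to +220 mm in its own frame; origin on the worktop.
- drawer (a joint): How far the grey drawer is pulled out toward the cabinet's -x, in m: 0 shut, 0.14 fully out. Slides with about 1 N of friction, stays where it is left.
- drawer_floor (a point): Centre of the drawer's inner floor, moving with the drawer (15 mm above the worktop); axes as the cabinet's. Inside 140 x 220 mm (x, y), walls 45 mm above the floor; the drawer's front panel is 10 mm thick, its inner face 70 mm in front (-x) of this point, its top 73 mm above the worktop.
- drawer_handle (a point): Middle of the drawer's horizontal steel bar handle (100 mm long along y), 35 mm in front of the front panel, 48 mm above the worktop; moves with the drawer.
- jar: Bystander: white screw-top specimen jar, 41 mm wide, 58 mm high; origin at its underside.
- bottle: Bystander: white small reagent bottle with blue label band, 46 mm wide, 100 mm high; origin at its underside.

How it is judged:
On the way, in this order (a step that is already met when the one before it is completed fails the run):
1. every block has been pushed at least 10 mm up in its nest, or is already out of it ((z of block_1 in the frame of mould above 0.078 m or horizontal distance between block_1 and nest_1 above 0.03 m) and (z of block_2 in the frame of mould above 0.078 m or horizontal distance between block_2 and nest_2 above 0.03 m) and (z of block_3 in the frame of mould above 0.078 m or horizontal distance between block_3 and nest_3 above 0.03 m) and (z of block_4 in the frame of mould above 0.078 m or horizontal distance between block_4 and nest_4 above 0.03 m)), for 0.2 s.
2. every block is in the open drawer (x of block_1 in the frame of drawer_floor between -0.072 and 0.072 m and y of block_1 in the frame of drawer_floor between -0.112 and 0.112 m and z of block_1 in the frame of drawer_floor between -0.005 and 0.045 m and x of block_2 in the frame of drawer_floor between -0.072 and 0.072 m and y of block_2 in the frame of drawer_floor between -0.112 and 0.112 m and z of block_2 in the frame of drawer_floor between -0.005 and 0.045 m and x of block_3 in the frame of drawer_floor between -0.072 and 0.072 m and y of block_3 in the frame of drawer_floor between -0.112 and 0.112 m and z of block_3 in the frame of drawer_floor between -0.005 and 0.045 m and x of block_4 in the frame of drawer_floor between -0.072 and 0.072 m and y of block_4 in the frame of drawer_floor between -0.112 and 0.112 m and z of block_4 in the frame of drawer_floor between -0.005 and 0.045 m and value of joint drawer above 0.03 m), for 0.2 s.
At the end, for the whole second after the job is handed in: Every block present lies inside the drawer, at rest; the drawer is shut to within 8 mm; the tool stands upright (within 0.1 rad), at rest, on the green mat, with both its origin and its heel point over the mat (x of block_1 in the frame of drawer_floor between -0.072 and 0.072 m and y of block_1 in the frame of drawer_floor between -0.112 and 0.112 m and z of block_1 in the frame of drawer_floor between -0.005 and 0.045 m and x of block_2 in the frame of drawer_floor between -0.072 and 0.072 m and y of block_2 in the frame of drawer_floor between -0.112 and 0.112 m and z of block_2 in the frame of drawer_floor between -0.005 and 0.045 m and x of block_3 in the frame of drawer_floor between -0.072 and 0.072 m and y of block_3 in the frame of drawer_floor between -0.112 and 0.112 m and z of block_3 in the frame of drawer_floor between -0.005 and 0.045 m and x of block_4 in the frame of drawer_floor between -0.072 and 0.072 m and y of block_4 in the frame of drawer_floor between -0.112 and 0.112 m and z of block_4 in the frame of drawer_floor between -0.005 and 0.045 m and linear speed of each of block_1, block_2, block_3, block_4, knockout_tool below 0.03 m/s and value of joint drawer below 0.008 m and x of knockout_tool in the frame of mat between -0.11 and 0.11 m and y of knockout_tool in the frame of mat between -0.065 and 0.065 m and x of tool_heel in the frame of mat between -0.11 and 0.11 m and y of tool_heel in the frame of mat between -0.065 and 0.065 m and angle between knockout_tool's own z axis and vertical below 0.1 rad and height (world z) of knockout_tool below 0.008 m); the robot touches nothing.
It fails at once if the jar or the bottle is moved more than 30 mm (distance of any of jar, bottle from where it was at the start of the episode above 0.03 m).
Of block_1, block_2, block_3, block_4 only 3 to 4 are there at a start; the rules pass over those that are not, and their reading is None.
At some moment in a run one of knockout_tool may be knocked a few centimetres aside while the robot is not near it.
Once in a run the grip may slacken for a moment while it holds something.
It also fails if it takes over 210 s, if anything falls off the work surface, if the arm or the gripper's body presses on something with over 40 N, if the wrist force passes 120 N, or if a joint passes its speed limit or range.

## Working session

There is one attempt and no reset: what is moved stays moved. The work goes in short steps, Python scripts to look and compute and a tool call to move; the robot and the scene stay as the last step left them, time stands still between calls to the robot, and variables do not carry over. Pictures are saved under pics/ and viewed, at most 14 in all, crops included, and the job is handed in when it is done.

Besides the shell and the picture viewer there is one more tool, called after "Call:" in YAML: its name, and indented under it one key for each argument. send_rows: Moves the arm, as the interface text tells. Shift numbers are shares of 0.2 m and turn numbers shares of 180 degrees, none past 1 either way. Its arguments: {"type":"object","properties":{"plan":{"type":"array","items":{"type":"object","properties":{"slide":{"type":"array","items":{"type":"number","minimum":-1,"maximum":1}},"rot":{"type":"array","items":{"type":"number","minimum":-1,"maximum":1}},"gripper":{"type":"number"}}}},"squeeze":{"type":"number"}},"required":["plan"]}

```bash
mkdir -p pics; ls; cat > h.py <<'E'
import numpy as np, cv2
from scipy.spatial.transform import Rotation as Rn
from bench import status, optics, manip, spotter
def shot(cam,save=None):
    f=optics.grab_frame(cam)
    if save: cv2.imwrite('pics/'+save,f['pixels'][:,:,::-1])
    return f
def proj(f,X):
    c=np.asarray(f['R'])@np.asarray(X,float)+np.asarray(f['t'])
    s=c[:2]/c[2]; s=s*(1+f['k1']*(s@s))
    return np.array([f['fx']*s[0]+f['cx'],f['fy']*s[1]+f['cy']])
def ray(f,p):
    d=np.array([(p[0]-f['cx'])/f['fx'],(p[1]-f['cy'])/f['fy']]); s=d.copy()
    for _ in range(20): s=d/(1+f['k1']*(s@s))
    R=np.asarray(f['R']); return -R.T@np.asarray(f['t']), R.T@np.array([s[0],s[1],1])
def at_z(f,p,z):
    o,d=ray(f,p); return o+d*(z-o[2])/d[2]
def tri(fp):
    A=np.zeros((3,3));b=np.zeros(3)
    for f,p in fp:
        o,d=ray(f,p); d=d/np.linalg.norm(d); M=np.eye(3)-np.outer(d,d); A+=M;b+=M@o
    return np.linalg.solve(A,b)
def rel(pos=None,yaw=None):
    """target TCP pos (world) and yaw of tool y axis (pointing down) -> slide, rot fractions from present pose"""
    s=status.state(); q=s['tcp_rot']; R=Rn.from_quat([q[1],q[2],q[3],q[0]])
    if pos is not None: print('slide',np.round(R.inv().apply(np.array(pos)-s['position'])/0.2,4))
    return R
E
python3 - <<'E'
from h import *
np.set_printoptions(precision=4,suppress=True)
s=status.state(); print(s); 
names=['mould','nest_1','nest_2','nest_3','nest_4','block_1','knockout_tool','rod_tip','tool_grip','tool_heel','mat','cabinet','drawer_floor','drawer_handle','jar','bottle']
fs={c:shot(c,c+'0.png') for c in('top','side','wrist')}
for c in('top','side'):
    f=fs[c]; print(c,'cam at',-np.asarray(f['R']).T@np.asarray(f['t']))
    for n in names:
        print(n,[(np.round(d['point']).astype(int).tolist(),round(d['score'],2)) for d in spotter.place_of(f,n)[:5]])
E
```

```text
pics
{'t': 0.0, 'joint_pos': array([ 1.2671,  0.2648,  1.6054,  0.    ,  1.2737, -0.0369]), 'qd': array([ 0.001 ,  0.0007, -0.0016, -0.0012,  0.    , -0.0013]), 'tau': array([  0.0022, -51.5114, -36.731 ,   0.0003,   0.0127,   0.    ]), 'position': array([0.1778, 0.6505, 0.2549]), 'tcp_rot': array([-0.0002,  0.133 ,  0.9911, -0.0011]), 'contact_force': array([ 0.1614, -0.4425, -0.4795]), 'torque': array([-0.0581,  0.0021, -0.0435]), 'gripper_force': 0.0, 'finger_gap': 0.08550893525926433}
top cam at [ 0.3775 -0.0096  1.115 ]
mould [([415, 226], 0.7)]
nest_1 [([436, 222], 0.97), ([410, 216], 0.88), ([387, 211], 0.79), ([460, 223], 0.7)]
nest_2 [([436, 222], 0.97), ([410, 216], 0.88), ([387, 211], 0.79), ([460, 223], 0.7)]
nest_3 [([436, 222], 0.97), ([410, 216], 0.88), ([387, 211], 0.79), ([460, 223], 0.7)]
nest_4 [([436, 222], 0.97), ([410, 216], 0.88), ([387, 211], 0.79), ([460, 223], 0.7)]
block_1 [([433, 220], 0.75), ([458, 227], 0.61), ([388, 212], 0.46)]
knockout_tool [([314, 255], 0.85)]
rod_tip [([311, 250], 0.62)]
tool_grip [([312, 244], 0.85)]
tool_heel [([312, 286], 0.93)]

[... 377 characters left out ...]
[358, 273], 0.7), ([349, 249], 0.65), ([341, 233], 0.56)]
nest_3 [([366, 282], 0.71), ([358, 273], 0.7), ([349, 249], 0.65), ([341, 233], 0.56)]
nest_4 [([366, 282], 0.71), ([358, 273], 0.7), ([349, 249], 0.65), ([341, 233], 0.56)]
block_1 [([357, 269], 0.68), ([363, 287], 0.41), ([340, 242], 0.4), ([368, 280], 0.19)]
knockout_tool [([285, 238], 0.81), ([352, 291], 0.63), ([362, 287], 0.29)]
rod_tip [([284, 219], 0.58)]
tool_grip [([281, 185], 0.86), ([283, 221], 0.5)]
tool_heel [([259, 243], 0.85)]
mat [([276, 240], 0.91)]
cabinet [([288, 202], 0.97)]
drawer_floor [([281, 196], 0.79)]
drawer_handle [([253, 191], 0.79), ([363, 288], 0.53)]
jar [([344, 230], 0.67)]
bottle [([364, 223], 0.87)]
```

```bash
python3 - <<'E'
import cv2
t=cv2.imread('pics/top0.png'); s=cv2.imread('pics/side0.png')
cv2.imwrite('pics/t0c.png',cv2.resize(t[110:330,160:500],None,fx=2.3,fy=2.3,interpolation=cv2.INTER_CUBIC))
cv2.imwrite('pics/s0c.png',cv2.resize(s[130:350,180:460],None,fx=2.7,fy=2.7,interpolation=cv2.INTER_CUBIC))
E
```

```text
(no output)
```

View pics/t0c.png

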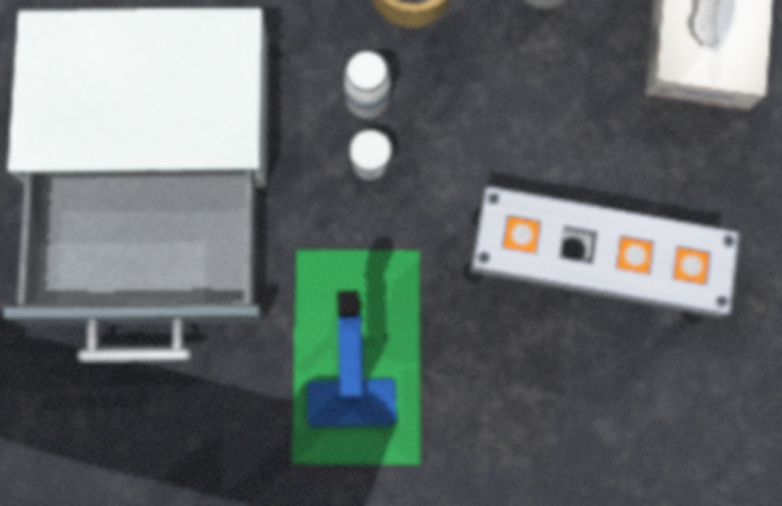

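View pics/s0c.png

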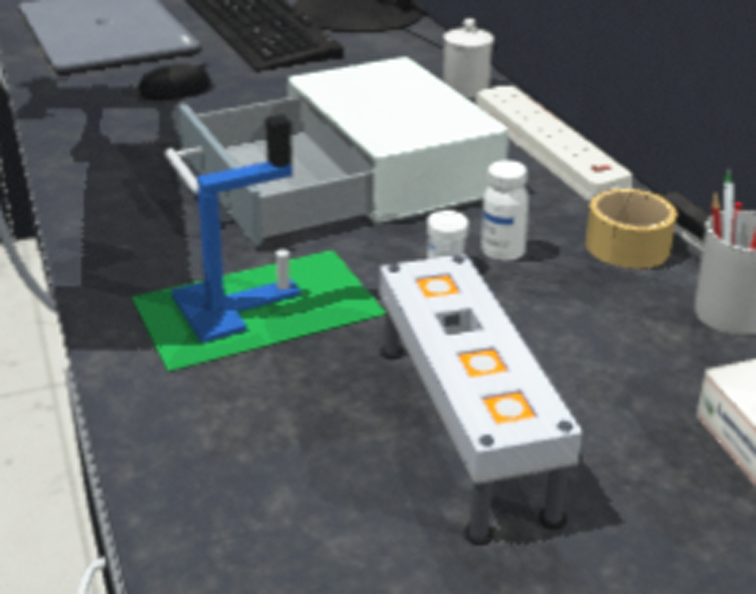

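Top view: blocks in nests 4, 2 and 1 (crop pixels (521,235), (634,255), (691,265)), with nest 3 empty. The drawer is open at left, and the tool stands on the mat with its C facing +x. Next I measure by colour.

```bash
python3 - <<'E'
from h import *
np.set_printoptions(precision=4,suppress=True)
T=shot('top');S=shot('side')
def blobs(f,lo,hi,amin):
    h=cv2.cvtColor(f['pixels'],cv2.COLOR_RGB2HSV); m=cv2.inRange(h,lo,hi)
    m=cv2.morphologyEx(m,cv2.MORPH_CLOSE,np.ones((5,5)))
    cs,_=cv2.findContours(m,cv2.RETR_EXTERNAL,cv2.CHAIN_APPROX_NONE)
    return [cv2.minAreaRect(c) for c in cs if cv2.contourArea(c)>amin]
ot=sorted(blobs(T,(8,140,150),(25,255,255),60),key=lambda r:r[0][0])
os_=sorted(blobs(S,(8,140,150),(25,255,255),50),key=lambda r:r[0][1])
ot=[r for r in ot if 370<r[0][0]<480 and r[0][1]>190]; os_=[r for r in os_ if 320<r[0][0]<400 and r[0][1]>220]
P=[];
print(ot,os_)
for r in ot: p=at_z(T,r[0],.090); P.append(p); print('top',p)
for r in os_: print('side',at_z(S,r[0],.090))
for a,b in zip(ot,os_): print('tri',tri([(T,a[0]),(S,b[0])]))
g=blobs(T,(45,100,60),(75,255,255),500); print('mat',[(r,at_z(T,r[0],.003),[at_z(T,c,.003)[:2] for c in cv2.boxPoints(r)]) for r in g])
b=blobs(T,(100,140,60),(125,255,255),150); print('blue',b)
# grip top
tg=[spotter.place_of(f,'tool_grip')[0] for f in(T,S)]; print('grip',tri([(T,tg[0]['point']),(S,tg[1]['point'])]))
for n,z in(('tool_heel',.003),('rod_tip',.051),('knockout_tool',.003),('drawer_floor',.015),('drawer_handle',.048),('cabinet',0),('jar',0),('bottle',0)):
  for f in(T,S):
    d=spotter.place_of(f,n); print(n,d and at_z(f,d[0]['point'],z))
E
```

```text
[((386.4189453125, 211.48648071289062), (12.823122024536133, 12.329923629760742), 9.462321281433105), ((435.5699462890625, 220.50997924804688), (12.586501121520996, 12.445079803466797), 8.130102157592773), ((460.3243408203125, 225.05404663085938), (12.823122024536133, 12.494322776794434), 9.462321281433105)] []
top [ 0.5902 -0.1543  0.09  ]
top [ 0.5785 -0.2657  0.09  ]
top [ 0.5727 -0.3217  0.09  ]
mat [(((314.5, 265.0), (94.0, 55.0), 90.0), array([ 0.4648, -0.0022,  0.003 ]), [array([0.5724, 0.0736]), array([ 0.5833, -0.0595]), array([ 0.3615, -0.0749]), array([0.3512, 0.0527])])]
blue [((312.5, 270.5), (47.0, 37.0), 90.0)]
grip [0.4948 0.0017 0.1733]
tool_heel [0.4103 0.0044 0.003 ]
tool_heel [0.4152 0.0062 0.003 ]
rod_tip []
rod_tip [0.4933 0.03   0.051 ]
knockout_tool [ 0.4945 -0.0009  0.003 ]
knockout_tool [0.5008 0.0175 0.003 ]
drawer_floor [0.5611 0.2258 0.015 ]
drawer_floor [ 0.6175 -0.2484  0.015 ]
drawer_handle [0.4414 0.2167 0.048 ]
drawer_handle [ 0.483  -0.0472  0.048 ]
cabinet [0.5752 0.2278 0.    ]
cabinet [0.5743 0.2302 0.    ]
jar [0.6696 0.0034 0.    ]
jar [ 0.6718 -0.0063  0.    ]
bottle [0.7441 0.0203 0.    ]
bottle [ 0.7349 -0.0073  0.    ]
```

Call:
send_rows:
  plan:
    - {"slide":[-0.9,-1,-0.3],"rot":[0,0,0],"gripper":1}
    - {"slide":[-0.9,-1,-0.3],"rot":[0,0,0],"gripper":1}
    - {"slide":[-0.9,-1,-0.3],"rot":[0,0,0],"gripper":1}
    - {"slide":[-0.9,-1,-0.3],"rot":[0,0,0],"gripper":1}
    - {"slide":[-0.9,-1,-0.3],"rot":[0,0,0],"gripper":1}
    - {"slide":[-0.9,-1,-0.3],"rot":[0,0,0],"gripper":1}
    - {"slide":[-0.9,-1,-0.3],"rot":[0,0,0],"gripper":1}
    - {"slide":[-0.9,-1,-0.3],"rot":[0,0,0],"gripper":1}

```text
t: 3.42
position: [0.3011, 0.4075, 0.3184]
tcp_rot: [0.002, 0.135, 0.991, 0.001]
contact_force: [-0.8, 0.9, 0.9]
finger_gap: 0.0855
gripper_force: 0.0
```

Call:
send_rows:
  plan:
    - {"slide":[-0.9,-1,0],"rot":[0,0,0],"gripper":1}
    - {"slide":[-0.9,-1,0],"rot":[0,0,0],"gripper":1}
    - {"slide":[-0.9,-1,0],"rot":[0,0,0],"gripper":1}
    - {"slide":[-0.9,-1,0],"rot":[0,0,0],"gripper":1}
    - {"slide":[-0.9,-1,0],"rot":[0,0,0],"gripper":1}
    - {"slide":[-0.9,-1,0],"rot":[0,0,0],"gripper":1}
    - {"slide":[-0.9,-1,0],"rot":[0,0,0],"gripper":1}
    - {"slide":[-0.9,-1,0],"rot":[0,0,0],"gripper":1}

```text
t: 4.08
position: [0.4213, 0.1677, 0.3163]
tcp_rot: [0.001, 0.135, 0.991, -0.0]
contact_force: [-0.5, 0.6, -0.3]
finger_gap: 0.0857
gripper_force: 0.0
```

Call:
send_rows:
  plan:
    - {"slide":[-0.4,-0.6,0],"rot":[0,0,0.04],"gripper":1}
    - {"slide":[-0.4,-0.6,0],"rot":[0,0,0.08],"gripper":1}
    - {"slide":[-0.4,-0.6,0],"rot":[0,0,0.12],"gripper":1}
    - {"slide":[-0.4,-0.6,0],"rot":[0,0,0.16],"gripper":1}
    - {"slide":[-0.4,-0.6,0],"rot":[0,0,0.2],"gripper":1}
    - {"slide":[-0.4,-0.6,0],"rot":[0,0,0.24],"gripper":1}
    - {"slide":[-0.4,-0.6,0],"rot":[0,0,0.28],"gripper":1}
    - {"slide":[-0.4,-0.6,0],"rot":[0,0,0.32],"gripper":1}
    - {"slide":[-0.4,-0.6,0],"rot":[0,0,0.36],"gripper":1}
    - {"slide":[-0.4,-0.6,0],"rot":[0,0,0.4],"gripper":1}

```text
t: 4.92
position: [0.4654, 0.035, 0.3161]
tcp_rot: [-0.0, 0.69, 0.724, 0.0]
contact_force: [-0.2, 0.2, 0.3]
finger_gap: 0.0855
gripper_force: 0.0
```

```bash
cat >> h.py <<'E'
def go(pos,ang=None):
    """print slide & rot(z) to reach TCP pos with tool-y at world angle ang, fingers down"""
    s=status.state(); q=s['tcp_rot']; R=Rn.from_quat([q[1],q[2],q[3],q[0]]); p=s['position']
    Y=R.apply([0,1,0]); a0=np.arctan2(Y[1],Y[0])
    if ang is None: ang=a0
    y=np.array([np.cos(ang),np.sin(ang),0]); z=np.array([0,0,-1.]); G=Rn.from_matrix(np.c_[np.cross(y,z),y,z])
    print('t',round(s['t'],2),'p',np.round(p,4),'ang',round(a0,4),'F',np.round(s['contact_force'],1),'gap',round(s['finger_gap'],4),'gf',round(s['gripper_force'],1))
    print('  slide',np.round(R.inv().apply(np.array(pos)-p)/.2,4),'rot',np.round((R.inv()*G).as_rotvec()/np.pi,4))
E
python3 - <<'E'
from h import *
W=shot('wrist','w1.png')
go([0.495,0.0,0.3],0)
for n in('tool_grip','tool_heel','knockout_tool','rod_tip'): print(n,spotter.place_of(W,n)[:2])
print(-np.asarray(W['R']).T@W['t'],W['R'])
E
```

```text
t 4.97 p [0.4654 0.035  0.3161] ang 0.0434 F [-0.1  0.4  0.9] gap 0.0854 gf 0.0
  slide [-0.1816  0.1405  0.0804] rot [-0.0001 -0.0003  0.0138]
tool_grip [{'point': [351.3, 221.4], 'score': 0.79}, {'point': [314.2, 17.6], 'score': 0.44}]
tool_heel [{'point': [287.8, 185.4], 'score': 0.9}]
knockout_tool [{'point': [344.3, 179.7], 'score': 0.88}]
rod_tip [{'point': [344.1, 188.7], 'score': 0.63}]
[0.46257586 0.10796633 0.43413173] [[ 9.98778503e-01  4.94030958e-02  9.14874108e-04]
 [ 4.71193575e-02 -9.57855740e-01  2.83358690e-01]
 [ 1.48751139e-02 -2.82969460e-01 -9.59013564e-01]]
```

View pics/w1.png

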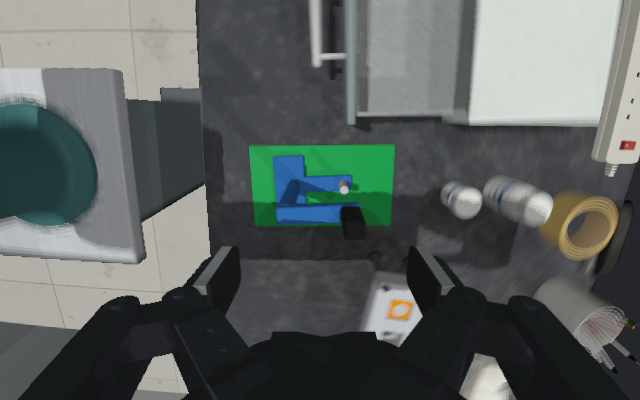

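The wrist view shows the tool with its rod at (344,188), post top near (353,215) and heel's left edge at column 274–277. I'll work out its position and yaw.

```bash
python3 - <<'E'
from h import *
np.set_printoptions(precision=4,suppress=True)
W=shot('wrist')
hsv=cv2.cvtColor(W['pixels'],cv2.COLOR_RGB2HSV)
b=cv2.inRange(hsv,(100,120,40),(125,255,255)); b[:140]=0;b[235:]=0;b[:,:250]=0;b[:,400:]=0
pts=[]
for r in range(162,204,2):
    c=np.flatnonzero(b[r]); pts.append(at_z(W,(c[0]-.5,r),.011))
pts=np.array(pts); k=np.polyfit(pts[:,1],pts[:,0],1); print('heel back edge x(y)=',k,'yaw from edge',-np.arctan(k[0]),pts[[0,-1]])
# foot top edge heel (y+ side)
pts=[]
for c in range(278,300,2):
    r=np.flatnonzero(b[:,c]); pts.append(at_z(W,(c,r[0]-.5),.011))
pts=np.array(pts);k=np.polyfit(pts[:,0],pts[:,1],1);print('heel +y edge',k,pts[[0,-1]])
# black post top face
v=hsv[:,:,2]; m=((v<45)&(np.arange(640)[None]>335)&(np.arange(640)[None]<372)&(np.arange(400)[:,None]>200)&(np.arange(400)[:,None]<243)).astype(np.uint8)
r,c=np.nonzero(m); print('post px',c.min(),c.max(),r.min(),r.max(), 'side x at bottom', at_z(W,(c[r>230].min(),236),.195),at_z(W,(c[r>230].max()+1,236),.195))
for n,z in(('rod_tip',.051),('tool_heel',.003),('tool_grip',.173),('knockout_tool',.003)): print(n,at_z(W,spotter.place_of(W,n)[0]['point'],z))
g=cv2.inRange(hsv,(45,100,60),(75,255,255)); cs,_=cv2.findContours(g,0,1); c=max(cs,key=cv2.contourArea)
print('mat',[at_z(W,p,.003)[:2] for p in cv2.boxPoints(cv2.minAreaRect(c))])
cv2.imwrite('pics/w1c.png',cv2.resize(W['pixels'][140:250,240:410,::-1],None,fx=4,fy=4,interpolation=cv2.INTER_CUBIC))
E
```

```text
heel back edge x(y)= [-0.1067  0.3949] yaw from edge 0.10629052455808997 [[ 0.3906  0.0333  0.011 ]
 [ 0.3974 -0.0289  0.011 ]]
heel +y edge [ 0.1114 -0.0013] [[0.3987 0.0435 0.011 ]
 [0.4283 0.0467 0.011 ]]
post px 336 371 206 242 side x at bottom [0.4799 0.0011 0.195 ] [0.5126 0.0029 0.195 ]
rod_tip [0.4958 0.0109 0.051 ]
tool_heel [ 0.4179 -0.006   0.003 ]
tool_grip [0.4981 0.0058 0.173 ]
knockout_tool [0.4998 0.0101 0.003 ]
mat [array([0.3522, 0.0557]), array([0.5702, 0.0718]), array([ 0.5889, -0.0575]), array([ 0.3523, -0.0753])]
```

View pics/w1c.png

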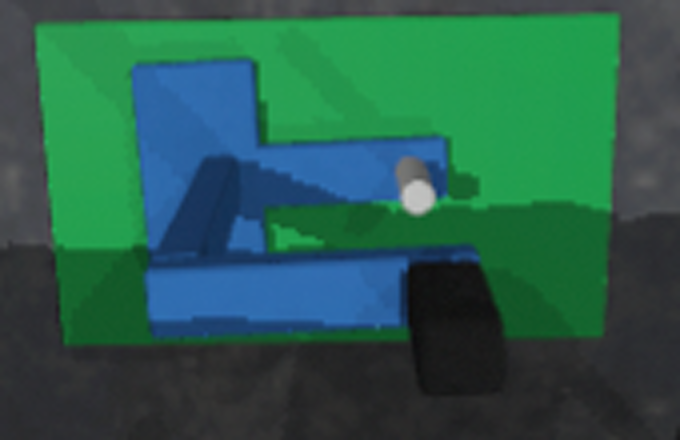

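```bash
python3 - <<'E'
from h import *
go([0.497,0.0085,0.25],.107)
E
```

```text
t 5.42 p [0.4653 0.0336 0.3163] ang 0.0549 F [ 0.4 -0.6  1.2] gap 0.0855 gf 0.0
  slide [-0.1342  0.1513  0.3314] rot [ 0.     -0.     -0.0166]
```

Call:
send_rows:
  plan:
    - {"slide":[-0.134,0.151,0.2],"rot":[0,0,-0.0166],"gripper":1}
    - {"slide":[-0.134,0.151,0.3],"rot":[0,0,-0.0166],"gripper":1}
    - {"slide":[-0.134,0.151,0.4],"rot":[0,0,-0.0166],"gripper":1}
    - {"slide":[-0.134,0.151,0.5],"rot":[0,0,-0.0166],"gripper":1}
    - {"slide":[-0.134,0.151,0.6],"rot":[0,0,-0.0166],"gripper":1}
    - {"slide":[-0.134,0.151,0.68],"rot":[0,0,-0.0166],"gripper":1}
    - {"slide":[-0.134,0.151,0.68],"rot":[0,0,-0.0166],"gripper":1}
    - {"slide":[-0.134,0.151,0.68],"rot":[0,0,-0.0166],"gripper":1}

```text
t: 6.08
position: [0.4961, 0.0083, 0.1795]
tcp_rot: [-0.001, 0.669, 0.744, -0.001]
contact_force: [-0.4, -0.5, 0.2]
finger_gap: 0.0853
gripper_force: 0.0
```

```bash
python3 - <<'E'
from h import *
W=shot('wrist','w2.png')
S=shot('side','s2.png')
cv2.imwrite('pics/s2c.png',np.hstack([cv2.resize(S['pixels'][150:270,220:330,::-1],None,fx=3.3,fy=3.3),cv2.resize(W['pixels'][:,:,::-1],(435,396))]))
go([0.497,0.0085,0.18],.107)
E
```

```text
t 6.18 p [0.4978 0.0083 0.1816] ang 0.1063 F [-0.3  0.7  0.5] gap 0.0854 gf 0.0
  slide [ 0.0014 -0.0039  0.0079] rot [ 0.0006  0.0001 -0.0002]
```

View pics/s2c.png

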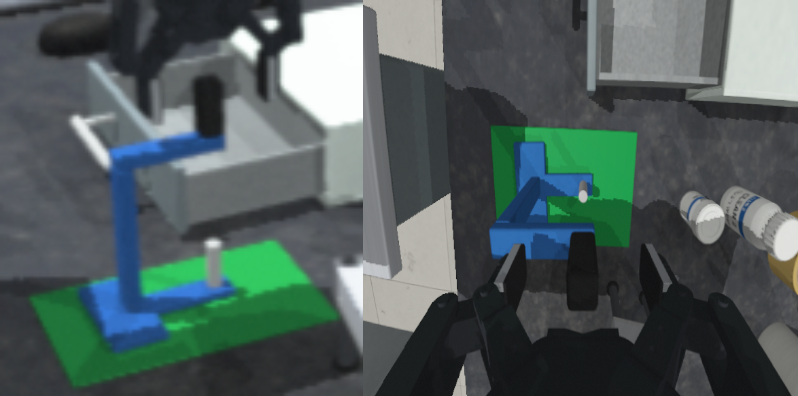

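The post stands between the open fingers, slightly off-centre, and the arm is clear. Closing.

Call:
send_rows:
  plan:
    - {"slide":[0,0,0],"rot":[0,0,0],"gripper":0}
    - {"slide":[0,0,0],"rot":[0,0,0],"gripper":0}
    - {"slide":[0,0,0],"rot":[0,0,0],"gripper":0}
    - {"slide":[0,0,0],"rot":[0,0,0],"gripper":0}
    - {"slide":[0,0,0],"rot":[0,0,0],"gripper":0}
    - {"slide":[0,0,0],"rot":[0,0,0],"gripper":0}
    - {"slide":[0,0,0],"rot":[0,0,0],"gripper":0}
    - {"slide":[0,0,0],"rot":[0,0,0],"gripper":0}
    - {"slide":[0,0,0],"rot":[0,0,0],"gripper":0}
    - {"slide":[0,0,0],"rot":[0,0,0],"gripper":0}
  squeeze: 80

```text
t: 7.02
position: [0.4971, 0.0083, 0.1807]
tcp_rot: [0.0, 0.669, 0.744, 0.0]
contact_force: [-2.5, -0.5, 5.1]
finger_gap: 0.0192
gripper_force: 79.0
```

```bash
python3 - <<'E'
from h import *
go([0.497,0.0085,0.22],.107)
E
```

```text
t 7.02 p [0.4971 0.0083 0.1807] ang 0.1061 F [-2.5 -0.5  5.1] gap 0.0192 gf 79.0
  slide [ 9.000e-04 -1.000e-04 -1.963e-01] rot [ 0.0001  0.     -0.0003]
```

Call:
send_rows:
  plan:
    - {"slide":[0,0,-0.05],"rot":[0,0,0],"gripper":0}
    - {"slide":[0,0,-0.1],"rot":[0,0,0],"gripper":0}
    - {"slide":[-0.1,0.0,-0.1],"rot":[0,0,0.01],"gripper":0}
    - {"slide":[-0.22,0.0,-0.1],"rot":[0,0,0.02],"gripper":0}
    - {"slide":[-0.36,0.0,-0.1],"rot":[0,0,0.035],"gripper":0}
    - {"slide":[-0.5,0.0,-0.1],"rot":[0,0,0.05],"gripper":0}
    - {"slide":[-0.63,0.01,-0.1],"rot":[0,0,0.067],"gripper":0}
    - {"slide":[-0.72,0.01,-0.1],"rot":[0,0,0.067],"gripper":0}
    - {"slide":[-0.78,0.01,-0.1],"rot":[0,0,0.067],"gripper":0}
    - {"slide":[-0.78,0.01,-0.1],"rot":[0,0,0.067],"gripper":0}

```text
t: 7.85
position: [0.5158, -0.1486, 0.2006]
tcp_rot: [0.001, 0.744, 0.669, -0.0]
contact_force: [0.6, 0.4, -3.6]
finger_gap: 0.0191
gripper_force: 78.5
```

```bash
python3 - <<'E'
from h import *
S=shot('side'); T=shot('top')
go([0.5156,-0.1465,0.1855],-.104)
for n in('rod_tip','tool_grip','tool_heel'):
  for f in(T,S): d=spotter.place_of(f,n); print(n,[(np.round(x['point']),round(x['score'],2)) for x in d[:2]])
cv2.imwrite('pics/s3.png',np.hstack([cv2.resize(S['pixels'][150:330,220:400,::-1],(396,396)),cv2.resize(T['pixels'][170:310,300:480,::-1],(400,396*140//180+88)[:2] if 0 else (396,396))]))
E
```

```text
t 7.95 p [ 0.5153 -0.1463  0.2002] ang -0.1052 F [-1.  -0.  -3.7] gap 0.0193 gf 78.5
  slide [-0.0011  0.0018  0.0737] rot [-0.0002 -0.0003 -0.0004]
rod_tip []
rod_tip [(array([312., 244.]), 0.59)]
tool_grip []
tool_grip [(array([316., 204.]), 0.72)]
tool_heel []
tool_heel [(array([278., 267.]), 0.95)]
```

View pics/s3.png

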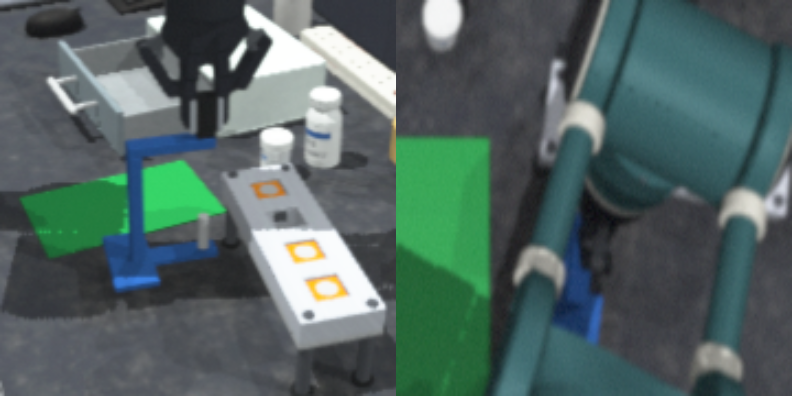

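Call:
send_rows:
  plan:
    - {"slide":[0,0,0.04],"rot":[0,0,0],"gripper":0}
    - {"slide":[0,0,0.074],"rot":[0,0,0],"gripper":0}
    - {"slide":[0,0,0.074],"rot":[0,0,0],"gripper":0}
    - {"slide":[0,0.08,0.074],"rot":[0,0,0],"gripper":0}
    - {"slide":[0,0.16,0.074],"rot":[0,0,0],"gripper":0}
    - {"slide":[0,0.24,0.074],"rot":[0,0,0],"gripper":0}
    - {"slide":[0,0.31,0.074],"rot":[0,0,0],"gripper":0}
    - {"slide":[0,0.375,0.074],"rot":[0,0,0],"gripper":0}
    - {"slide":[0,0.375,0.074],"rot":[0,0,0],"gripper":0}
    - {"slide":[0,0.375,0.074],"rot":[0,0,0],"gripper":0}

```text
t: 9.08
position: [0.59, -0.1542, 0.1848]
tcp_rot: [-0.001, 0.743, 0.669, -0.0]
contact_force: [0.1, 0.1, -3.5]
finger_gap: 0.0192
gripper_force: 79.0
```

```bash
python3 - <<'E'
from h import *
S=shot('side'); W=shot('wrist')
go([0.5902,-0.1543,0.2125],-.104)
for n in('rod_tip','tool_grip','tool_heel'):
    d=spotter.place_of(S,n); print(n,[(np.round(x['point']),round(x['score'],2)) for x in d[:2]])
p=status.state()['position']; u=np.array([.9945,-.104])
for n,X in(('tip',[*p[:2],p[2]-.1777+.048]),('heel',[*(p[:2]-.08*u),p[2]-.1777]),('grip',[*p[:2],p[2]-.0077])): print(n,proj(S,X))
cv2.imwrite('pics/s4.png',np.hstack([cv2.resize(S['pixels'][150:330,220:400,::-1],(396,396)),cv2.resize(W['pixels'][100:300,220:420,::-1],(396,396))]))
E
```

```text
t 9.18 p [ 0.589  -0.1541  0.1848] ang -0.1043 F [ 0.1 -0.5 -2.6] gap 0.019 gf 79.0
  slide [-1.000e-04  5.600e-03 -1.386e-01] rot [-0.0006 -0.0001 -0.0001]
rod_tip []
tool_grip [(array([346., 206.]), 0.85), (array([343., 234.]), 0.56)]
tool_heel [(array([308., 267.]), 0.66), (array([343., 245.]), 0.38)]
tip [341.7714303  247.83854019]
heel [309.26326345 268.96608689]
grip [344.0807118  203.06203518]
```

View pics/s4.png

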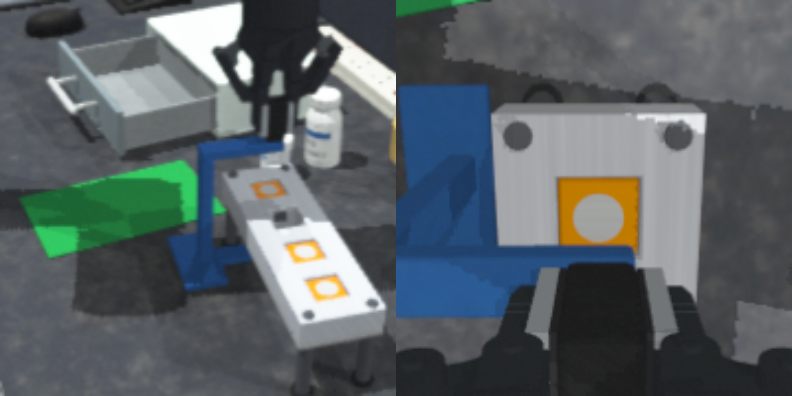

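Call:
send_rows:
  plan:
    - {"slide":[0,0.003,-0.03],"rot":[0,0,0],"gripper":0}
    - {"slide":[0,0.003,-0.06],"rot":[0,0,0],"gripper":0}
    - {"slide":[0,0.003,-0.06],"rot":[0,0,0],"gripper":0}

```text
t: 9.58
position: [0.5908, -0.1545, 0.1991]
tcp_rot: [0.001, 0.743, 0.669, 0.0]
contact_force: [0.2, -0.9, -4.0]
finger_gap: 0.0193
gripper_force: 79.2
```

```bash
python3 - <<'E'
from h import *
W=shot('wrist')
go([0.5902,-0.1543,0.2135],-.104)
print(at_z(W,[322,210],.09),'disc')
h=cv2.cvtColor(W['pixels'],cv2.COLOR_RGB2HSV); m=cv2.inRange(h,(8,140,100),(25,255,255)); cs,_=cv2.findContours(m,0,1)
for c in cs:
    if cv2.contourArea(c)>200: print(cv2.boundingRect(c),cv2.contourArea(c)); x,y,w,hh=cv2.boundingRect(c); print(at_z(W,(x,y),.09),at_z(W,(x+w,y),.09))
E
```

```text
t 9.63 p [ 0.591  -0.1546  0.1988] ang -0.1044 F [ 0.3 -0.4 -2.8] gap 0.0192 gf 79.2
  slide [ 0.0008 -0.0041 -0.0737] rot [ 0.0006  0.0001 -0.0001]
[ 0.59028897 -0.15930603  0.09      ] disc
(304, 310, 33, 19) 272.0
[ 0.56285316 -0.25699073  0.09      ] [ 0.59389459 -0.2602642   0.09      ]
(301, 185, 39, 37) 1338.5
[ 0.57547557 -0.13603734  0.09      ] [ 0.60719739 -0.13936108  0.09      ]
```

Call:
send_rows:
  plan:
    - {"slide":[0,0,-0.03],"rot":[0,0,0],"gripper":0}
    - {"slide":[0,0,-0.05],"rot":[0,0,0],"gripper":0}
    - {"slide":[0,0,-0.063],"rot":[0,0,0],"gripper":0}
    - {"slide":[0,0,-0.063],"rot":[0,0,0],"gripper":0}
    - {"slide":[0,0,-0.063],"rot":[0,0,0],"gripper":0}

```text
t: 10.05
position: [0.591, -0.1545, 0.2107]
tcp_rot: [0.001, 0.743, 0.669, 0.0]
contact_force: [-0.5, 0.6, -3.8]
finger_gap: 0.0191
gripper_force: 79.0
```

```bash
python3 - <<'E'
from h import *
W=shot('wrist'); S=shot('side')
go([0.5902,-0.1543,0.185],-.104)
cv2.imwrite('pics/s5.png',np.hstack([cv2.resize(S['pixels'][190:310,280:400,::-1],(396,396),interpolation=2),cv2.resize(W['pixels'][100:300,220:420,::-1],(396,396))]))
E
```

```text
t 10.15 p [ 0.5911 -0.1545  0.2106] ang -0.1043 F [-0.5 -0.4 -3. ] gap 0.0188 gf 79.0
  slide [ 0.0005 -0.0045  0.128 ] rot [ 0.0004  0.     -0.0001]
```

View pics/s5.png

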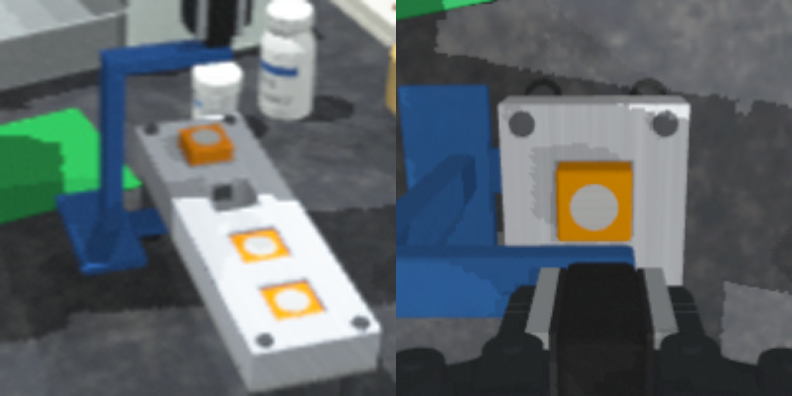

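Call:
send_rows:
  plan:
    - {"slide":[0,-0.005,0.07],"rot":[0,0,0],"gripper":0}
    - {"slide":[0,-0.005,0.124],"rot":[0,0,0],"gripper":0}
    - {"slide":[0,-0.005,0.124],"rot":[0,0,0],"gripper":0}
    - {"slide":[-0.12,-0.005,0.124],"rot":[0,0,0],"gripper":0}
    - {"slide":[-0.24,-0.005,0.124],"rot":[0,0,0],"gripper":0}
    - {"slide":[-0.36,-0.005,0.124],"rot":[0,0,0],"gripper":0}
    - {"slide":[-0.47,-0.005,0.124],"rot":[0,0,0],"gripper":0}
    - {"slide":[-0.56,-0.005,0.124],"rot":[0,0,0],"gripper":0}
    - {"slide":[-0.56,-0.005,0.124],"rot":[0,0,0],"gripper":0}
    - {"slide":[-0.56,-0.005,0.124],"rot":[0,0,0],"gripper":0}

```text
t: 10.98
position: [0.5777, -0.2666, 0.1852]
tcp_rot: [-0.0, 0.744, 0.669, 0.0]
contact_force: [0.0, -0.2, -1.9]
finger_gap: 0.0187
gripper_force: 79.2
```

```bash
python3 - <<'E'
from h import *
go([0.5785,-0.2657,0.2115],-.104)
E
```

```text
t 10.98 p [ 0.5777 -0.2666  0.1852] ang -0.1064 F [ 0.  -0.2 -1.9] gap 0.0187 gf 79.2
  slide [ 0.0048  0.0033 -0.1313] rot [-0.0001 -0.0001 -0.0008]
```

Call:
send_rows:
  plan:
    - {"slide":[0.003,0.003,-0.03],"rot":[0,0,0],"gripper":0}
    - {"slide":[0.003,0.003,-0.06],"rot":[0,0,0],"gripper":0}
    - {"slide":[0.003,0.003,-0.09],"rot":[0,0,0],"gripper":0}
    - {"slide":[0.003,0.003,-0.115],"rot":[0,0,0],"gripper":0}
    - {"slide":[0.003,0.003,-0.13],"rot":[0,0,0],"gripper":0}
    - {"slide":[0.003,0.003,-0.13],"rot":[0,0,0],"gripper":0}
    - {"slide":[0.003,0.003,-0.13],"rot":[0,0,0],"gripper":0}

```text
t: 11.57
position: [0.5791, -0.2652, 0.2121]
tcp_rot: [0.001, 0.743, 0.669, 0.0]
contact_force: [0.5, -0.8, -2.9]
finger_gap: 0.0194
gripper_force: 79.3
```

```bash
python3 - <<'E'
from h import *
go([0.5727,-0.3217,0.185],-.104)
E
```

```text
t 11.57 p [ 0.5791 -0.2652  0.2121] ang -0.1037 F [ 0.5 -0.8 -2.9] gap 0.0194 gf 79.3
  slide [-0.2844 -0.0029  0.1359] rot [0.0005 0.0003 0.0001]
```

Call:
send_rows:
  plan:
    - {"slide":[0,-0.003,0.07],"rot":[0,0,0],"gripper":0}
    - {"slide":[0,-0.003,0.132],"rot":[0,0,0],"gripper":0}
    - {"slide":[0,-0.003,0.132],"rot":[0,0,0],"gripper":0}
    - {"slide":[-0.1,-0.003,0.132],"rot":[0,0,0],"gripper":0}
    - {"slide":[-0.2,-0.003,0.132],"rot":[0,0,0],"gripper":0}
    - {"slide":[-0.284,-0.003,0.132],"rot":[0,0,0],"gripper":0}
    - {"slide":[-0.284,-0.003,0.132],"rot":[0,0,0],"gripper":0}
    - {"slide":[-0.284,-0.003,0.132],"rot":[0,0,0],"gripper":0}

```text
t: 12.23
position: [0.5716, -0.3226, 0.1842]
tcp_rot: [-0.001, 0.744, 0.668, -0.0]
contact_force: [-0.2, 0.5, -3.1]
finger_gap: 0.0188
gripper_force: 79.2
```

```bash
python3 - <<'E'
from h import *
go([0.5727,-0.3217,0.2115],-.104)
E
```

```text
t 12.23 p [ 0.5716 -0.3226  0.1842] ang -0.1064 F [-0.2  0.5 -3.1] gap 0.0188 gf 79.2
  slide [ 0.0051  0.0049 -0.1364] rot [-0.0003 -0.0002 -0.0008]
```

Call:
send_rows:
  plan:
    - {"slide":[0.003,0.004,-0.03],"rot":[0,0,0],"gripper":0}
    - {"slide":[0.003,0.004,-0.06],"rot":[0,0,0],"gripper":0}
    - {"slide":[0.003,0.004,-0.09],"rot":[0,0,0],"gripper":0}
    - {"slide":[0.003,0.004,-0.115],"rot":[0,0,0],"gripper":0}
    - {"slide":[0.003,0.004,-0.133],"rot":[0,0,0],"gripper":0}
    - {"slide":[0.003,0.004,-0.133],"rot":[0,0,0],"gripper":0}
    - {"slide":[0.003,0.004,-0.133],"rot":[0,0,0],"gripper":0}

```text
t: 12.82
position: [0.5734, -0.3212, 0.2124]
tcp_rot: [0.001, 0.743, 0.669, 0.0]
contact_force: [0.3, -0.7, -2.7]
finger_gap: 0.0192
gripper_force: 79.3
```

```bash
python3 - <<'E'
from h import *
S=shot('side'); cv2.imwrite('pics/s6.png',cv2.resize(S['pixels'][180:330,220:400,::-1],(720,600),interpolation=2))
go([0.5727-.0796,-0.3217+.0083,0.185],-.104)
E
```

```text
t 12.87 p [ 0.5734 -0.3212  0.2122] ang -0.104 F [ 0.   0.6 -2.3] gap 0.0191 gf 79.3
  slide [-0.0025 -0.4036  0.1357] rot [ 0.0004  0.0003 -0.    ]
```

View pics/s6.png

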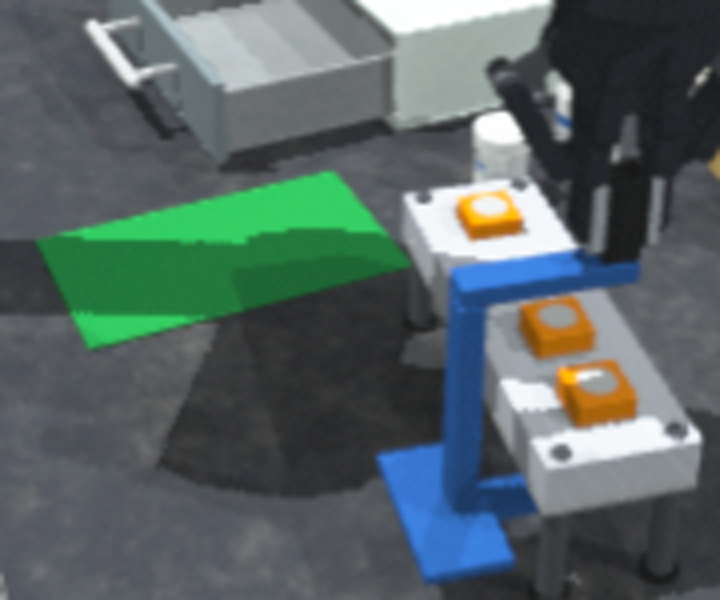

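Call:
send_rows:
  plan:
    - {"slide":[0,0,0.07],"rot":[0,0,0],"gripper":0}
    - {"slide":[0,0,0.132],"rot":[0,0,0],"gripper":0}
    - {"slide":[0,0,0.132],"rot":[0,0,0],"gripper":0}
    - {"slide":[0,-0.1,0.132],"rot":[0,0,0],"gripper":0}
    - {"slide":[0,-0.2,0.132],"rot":[0,0,0],"gripper":0}
    - {"slide":[0,-0.3,0.132],"rot":[0,0,0],"gripper":0}
    - {"slide":[0,-0.4,0.132],"rot":[0,0,0],"gripper":0}
    - {"slide":[0,-0.42,0.132],"rot":[0,0,0],"gripper":0}
    - {"slide":[0,-0.42,0.06],"rot":[0,0,0],"gripper":0}
    - {"slide":[0,-0.42,0.06],"rot":[0,0,0],"gripper":0}

```text
t: 13.7
position: [0.49, -0.3129, 0.201]
tcp_rot: [0.001, 0.743, 0.669, 0.0]
contact_force: [0.9, -0.9, -0.9]
finger_gap: 0.019
gripper_force: 79.9
```

Call:
send_rows:
  plan:
    - {"slide":[0.08,0,0],"rot":[0,0,0],"gripper":0}
    - {"slide":[0.2,0,0],"rot":[0,0,0],"gripper":0}
    - {"slide":[0.33,0,0],"rot":[0,0,0],"gripper":0}
    - {"slide":[0.46,0,0],"rot":[0,0,0],"gripper":0}
    - {"slide":[0.59,0,0],"rot":[0,0,0],"gripper":0}
    - {"slide":[0.72,0,0],"rot":[0,0,0],"gripper":0}
    - {"slide":[0.82,0,0],"rot":[0,0,0],"gripper":0}
    - {"slide":[0.92,0,0],"rot":[0,0,0],"gripper":0}
    - {"slide":[0.92,0,0],"rot":[0,0,0],"gripper":0}
    - {"slide":[0.92,0,0],"rot":[0,0,0],"gripper":0}

```text
t: 14.53
position: [0.5088, -0.1279, 0.1989]
tcp_rot: [-0.0, 0.742, 0.67, -0.0]
contact_force: [-1.5, -0.1, -2.7]
finger_gap: 0.0193
gripper_force: 79.9
```

```bash
python3 - <<'E'
from h import *
go([0.508,0.002,0.1945],.1)
E
```

```text
t 14.53 p [ 0.5088 -0.1279  0.1989] ang -0.1016 F [-1.5 -0.1 -2.7] gap 0.0193 gf 79.9
  slide [ 0.646  -0.0701  0.0221] rot [-0.0001  0.     -0.0642]
```

Call:
send_rows:
  plan:
    - {"slide":[0.1,-0.01,0],"rot":[0,0,-0.01],"gripper":0}
    - {"slide":[0.22,-0.02,0],"rot":[0,0,-0.02],"gripper":0}
    - {"slide":[0.35,-0.03,0],"rot":[0,0,-0.035],"gripper":0}
    - {"slide":[0.47,-0.05,0],"rot":[0,0,-0.05],"gripper":0}
    - {"slide":[0.58,-0.07,0],"rot":[0,0,-0.064],"gripper":0}
    - {"slide":[0.646,-0.07,0],"rot":[0,0,-0.064],"gripper":0}
    - {"slide":[0.646,-0.07,0],"rot":[0,0,-0.064],"gripper":0}
    - {"slide":[0.646,-0.07,0.04],"rot":[0,0,-0.064],"gripper":0}
    - {"slide":[0.646,-0.07,0.075],"rot":[0,0,-0.064],"gripper":0}
    - {"slide":[0.646,-0.07,0.075],"rot":[0,0,-0.064],"gripper":0}

```text
t: 15.37
position: [0.5068, -0.0003, 0.1821]
tcp_rot: [-0.001, 0.673, 0.74, -0.001]
contact_force: [-0.6, -0.5, -3.1]
finger_gap: 0.0193
gripper_force: 79.8
```

```bash
python3 - <<'E'
from h import *
go([0.508,0.002,0.1807],.1)
S=shot('side'); cv2.imwrite('pics/s7.png',cv2.resize(S['pixels'][170:290,200:360,::-1],(720,540),interpolation=2))
E
```

```text
t 15.37 p [ 5.068e-01 -3.000e-04  1.821e-01] ang 0.0956 F [-0.6 -0.5 -3.1] gap 0.0193 gf 79.8
  slide [0.0109 0.0073 0.0069] rot [-0.0012 -0.     -0.0014]
```

View pics/s7.png

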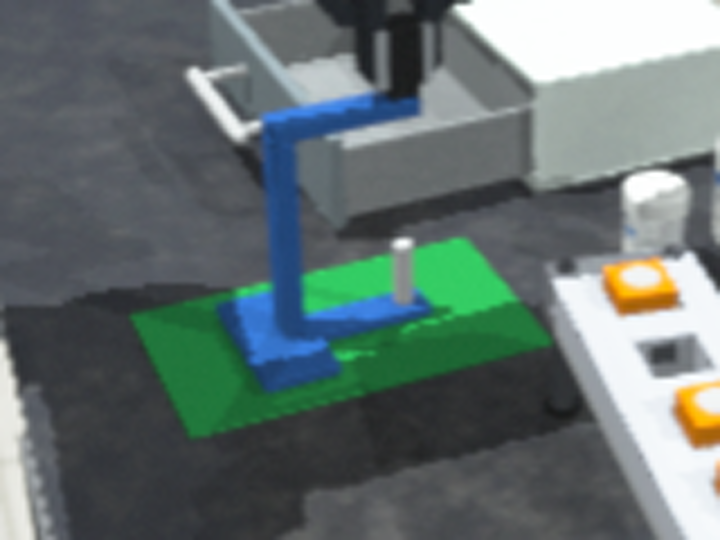

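The tool stands near the middle of the mat. I'll release it and rise.

Call:
send_rows:
  plan:
    - {"slide":[0,0,0.007],"rot":[0,0,0],"gripper":0}
    - {"slide":[0,0,0.007],"rot":[0,0,0],"gripper":0}
    - {"slide":[0,0,0.007],"rot":[0,0,0],"gripper":0.7}
    - {"slide":[0,0,0.007],"rot":[0,0,0],"gripper":0.7}
    - {"slide":[0,0,0.007],"rot":[0,0,0],"gripper":0.7}
    - {"slide":[0,0,0.007],"rot":[0,0,0],"gripper":0.7}
    - {"slide":[0,0,0.007],"rot":[0,0,0],"gripper":0.7}
    - {"slide":[0,0,-0.15],"rot":[0,0,0],"gripper":0.7}
    - {"slide":[0,0,-0.3],"rot":[0,0,0],"gripper":0.7}
    - {"slide":[0,0,-0.45],"rot":[0,0,0],"gripper":0.7}

```text
t: 16.25
position: [0.5076, 0.0007, 0.2751]
tcp_rot: [-0.001, 0.672, 0.741, -0.0]
contact_force: [1.4, -0.3, 0.5]
finger_gap: 0.0604
gripper_force: 0.0
```

```bash
python3 - <<'E'
from h import *
go([0.5902,-0.1543,0.20],-.104)
E
```

```text
t 16.25 p [0.5076 0.0007 0.2751] ang 0.0969 F [ 1.4 -0.3  0.5] gap 0.0604 gf 0.0
  slide [-0.8114  0.3369  0.3749] rot [-0.0005 -0.      0.0639]
```

Call:
send_rows:
  plan:
    - {"slide":[-0.15,0.06,0],"rot":[0,0,0.02],"gripper":0.6}
    - {"slide":[-0.3,0.12,0],"rot":[0,0,0.04],"gripper":0.6}
    - {"slide":[-0.45,0.18,0],"rot":[0,0,0.064],"gripper":0.6}
    - {"slide":[-0.6,0.25,0.1],"rot":[0,0,0.064],"gripper":0.6}
    - {"slide":[-0.75,0.31,0.2],"rot":[0,0,0.064],"gripper":0.6}
    - {"slide":[-0.811,0.337,0.3],"rot":[0,0,0.064],"gripper":0.6}
    - {"slide":[-0.811,0.337,0.375],"rot":[0,0,0.064],"gripper":0.6}
    - {"slide":[-0.811,0.337,0.45],"rot":[0,0,0.064],"gripper":0.6}
    - {"slide":[-0.811,0.337,0.5],"rot":[0,0,0.064],"gripper":0.6}
    - {"slide":[-0.811,0.337,0.5],"rot":[0,0,0.064],"gripper":0.6}

```text
t: 17.08
position: [0.5891, -0.1538, 0.1715]
tcp_rot: [-0.002, 0.743, 0.669, -0.001]
contact_force: [-0.7, 0.3, -1.1]
finger_gap: 0.0514
gripper_force: 0.0
```

```bash
python3 - <<'E'
from h import *
go([0.5902,-0.1543,0.12],-.104)
T=shot('top');W=shot('wrist')
# tool & drawer check
for n,z in(('tool_heel',.003),('rod_tip',.051),('drawer_floor',.015),('drawer_handle',.048)):
  for f in(T,W): d=spotter.place_of(f,n); print(n,d and (at_z(f,d[0]['point'],z),d[0]['score']))
E
```

```text
t 17.08 p [ 0.5891 -0.1538  0.1715] ang -0.1044 F [-0.7  0.3 -1.1] gap 0.0514 gf 0.0
  slide [-0.002   0.0069  0.2576] rot [-0.0016 -0.0003 -0.0001]
tool_heel (array([ 0.4285462 , -0.00753476,  0.003     ]), 0.91)
tool_heel (array([ 0.42755979, -0.00993624,  0.003     ]), 0.65)
rod_tip []
rod_tip (array([5.11115329e-01, 2.78786447e-04, 5.10000000e-02]), 0.82)
drawer_floor (array([0.56259409, 0.2259943 , 0.015     ]), 0.82)
drawer_floor []
drawer_handle (array([0.43497596, 0.21197156, 0.048     ]), 0.64)
drawer_handle []
```

Call:
send_rows:
  plan:
    - {"slide":[-0.002,0.005,0.1],"rot":[0,0,0],"gripper":0.6}
    - {"slide":[-0.002,0.005,0.2],"rot":[0,0,0],"gripper":0.6}
    - {"slide":[-0.002,0.005,0.255],"rot":[0,0,0],"gripper":0.6}
    - {"slide":[-0.002,0.005,0.255],"rot":[0,0,0],"gripper":0.6}
    - {"slide":[-0.002,0.005,0.255],"rot":[0,0,0],"gripper":0}
    - {"slide":[-0.002,0.005,0.255],"rot":[0,0,0],"gripper":0}
    - {"slide":[-0.002,0.005,0.255],"rot":[0,0,0],"gripper":0}
    - {"slide":[-0.002,0.005,0.255],"rot":[0,0,0],"gripper":0}
    - {"slide":[-0.002,0.005,0.255],"rot":[0,0,0],"gripper":0}
  squeeze: 50

```text
t: 18.33
position: [0.5888, -0.1544, 0.1235]
tcp_rot: [-0.003, 0.743, 0.669, -0.002]
contact_force: [-7.8, 0.8, 1.0]
finger_gap: 0.0295
gripper_force: 49.3
```

```bash
python3 - <<'E'
from h import *
go([0.5902,-0.1543,0.16],-.104)
E
```

```text
t 18.33 p [ 0.5888 -0.1544  0.1235] ang -0.104 F [-7.8  0.8  1. ] gap 0.0295 gf 49.3
  slide [ 0.0013  0.0055 -0.1825] rot [-0.0022 -0.0001 -0.    ]
```

Call:
send_rows:
  plan:
    - {"slide":[0,0,0],"rot":[0,0,0],"gripper":0.55}
    - {"slide":[0,-0.005,0],"rot":[0,0,0],"gripper":0.55}
    - {"slide":[0,-0.005,0.01],"rot":[0,0,0],"gripper":0.55}
    - {"slide":[0,-0.005,0.02],"rot":[0,0,0],"gripper":0.55}
    - {"slide":[0,-0.005,0.02],"rot":[0,0,0],"gripper":0}
    - {"slide":[0,-0.005,0.02],"rot":[0,0,0],"gripper":0}
    - {"slide":[0,-0.005,0.02],"rot":[0,0,0],"gripper":0}
    - {"slide":[0,-0.005,0.02],"rot":[0,0,0],"gripper":0}
    - {"slide":[0,-0.005,0.02],"rot":[0,0,0],"gripper":0}
    - {"slide":[0,-0.005,0.02],"rot":[0,0,0],"gripper":0}
  squeeze: 50

```text
t: 19.17
position: [0.5884, -0.1545, 0.119]
tcp_rot: [-0.002, 0.743, 0.669, -0.002]
contact_force: [-6.3, 0.5, 5.0]
finger_gap: 0.0306
gripper_force: 50.6
```

Call:
send_rows:
  plan:
    - {"slide":[0,0,-0.05],"rot":[0,0,0],"gripper":0}
    - {"slide":[0,0,-0.1],"rot":[0,0,0],"gripper":0}
    - {"slide":[0,0,-0.2],"rot":[0,0,0],"gripper":0}
    - {"slide":[0,0,-0.35],"rot":[0,0,0],"gripper":0}
    - {"slide":[0,0,-0.5],"rot":[0,0,0],"gripper":0}
    - {"slide":[0,0,-0.6],"rot":[0,0,0],"gripper":0}
    - {"slide":[0,0,-0.6],"rot":[0,0,0],"gripper":0}
    - {"slide":[0,0,-0.6],"rot":[0,0,0],"gripper":0}

```text
t: 19.83
position: [0.5928, -0.1551, 0.243]
tcp_rot: [0.003, 0.743, 0.669, 0.002]
contact_force: [0.1, 0.6, -0.7]
finger_gap: 0.0304
gripper_force: 50.4
```

```bash
python3 - <<'E'
from h import *
S=shot('side'); cv2.imwrite('pics/s8.png',cv2.resize(S['pixels'][130:290,240:400,::-1],(560,560),interpolation=2))
go([0.552,0.165,0.24],.09)
E
```

```text
t 19.88 p [ 0.5915 -0.1547  0.2406] ang -0.1043 F [ 0.8 -0.6 -1.3] gap 0.0301 gf 50.4
  slide [ 1.5694 -0.3627  0.0019] rot [ 0.0008  0.0002 -0.0618]
```

View pics/s8.png

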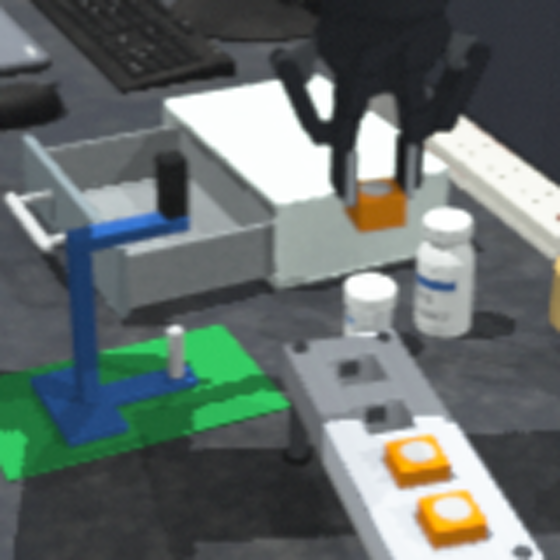

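Call:
send_rows:
  plan:
    - {"slide":[0.12,-0.03,0],"rot":[0,0,0],"gripper":0}
    - {"slide":[0.28,-0.07,0],"rot":[0,0,0],"gripper":0}
    - {"slide":[0.44,-0.11,0],"rot":[0,0,0],"gripper":0}
    - {"slide":[0.6,-0.15,0],"rot":[0,0,0],"gripper":0}
    - {"slide":[0.76,-0.19,0],"rot":[0,0,0],"gripper":0}
    - {"slide":[0.9,-0.23,0],"rot":[0,0,0],"gripper":0}
    - {"slide":[1,-0.25,0],"rot":[0,0,0],"gripper":0}
    - {"slide":[1,-0.25,0],"rot":[0,0,0],"gripper":0}

```text
t: 20.55
position: [0.5601, 0.0531, 0.2373]
tcp_rot: [-0.002, 0.742, 0.671, -0.001]
contact_force: [-0.0, 0.6, -0.4]
finger_gap: 0.0305
gripper_force: 50.4
```

Call:
send_rows:
  plan:
    - {"slide":[0.12,-0.03,0],"rot":[0,0,-0.015],"gripper":0}
    - {"slide":[0.26,-0.06,0],"rot":[0,0,-0.03],"gripper":0}
    - {"slide":[0.4,-0.09,0],"rot":[0,0,-0.045],"gripper":0}
    - {"slide":[0.5,-0.12,0],"rot":[0,0,-0.06],"gripper":0}
    - {"slide":[0.595,-0.12,0],"rot":[0,0,-0.06],"gripper":0}
    - {"slide":[0.595,-0.12,0.1],"rot":[0,0,-0.06],"gripper":0}
    - {"slide":[0.595,-0.12,0.25],"rot":[0,0,-0.06],"gripper":0}
    - {"slide":[0.595,-0.12,0.4],"rot":[0,0,-0.06],"gripper":0}
    - {"slide":[0.595,-0.12,0.4],"rot":[0,0,-0.06],"gripper":0}
    - {"slide":[0.595,-0.12,0.4],"rot":[0,0,-0.06],"gripper":0}

```text
t: 21.38
position: [0.548, 0.1691, 0.1562]
tcp_rot: [-0.002, 0.677, 0.736, -0.003]
contact_force: [-0.5, -0.1, 0.3]
finger_gap: 0.0306
gripper_force: 50.4
```

```bash
python3 - <<'E'
from h import *
W=shot('wrist'); S=shot('side')
cv2.imwrite('pics/w9.png',np.hstack([cv2.resize(W['pixels'][:,:,::-1],(480,300)),cv2.resize(S['pixels'][110:270,180:340,::-1],(300,300),interpolation=2)]))
go([0.55,0.17,0.057],.09)
E
```

```text
t 21.48 p [0.5512 0.17   0.1603] ang 0.0837 F [ 0.2 -0.6 -0.5] gap 0.0303 gf 50.4
  slide [ 5.000e-04 -6.500e-03  5.167e-01] rot [ 0.0003 -0.     -0.002 ]
```

View pics/w9.png

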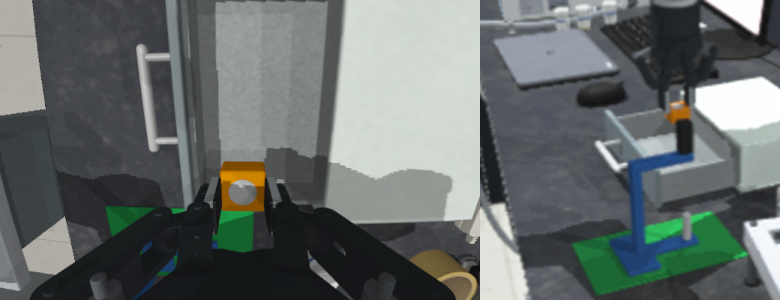

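```bash
python3 - <<'E'
from h import *
W=shot('wrist')
for c,r,z in((340,50,.084),(334,150,.084),(186,50,.073),(193,180,.073),(139,50,.048),(152,148,.048)): print(c,r,at_z(W,(c*4/3,r*4/3),z))
go([0.55,0.17,0.057],.09)
E
```

```text
340 50 [0.62606186 0.27908358 0.084     ]
334 150 [0.63833519 0.19112709 0.084     ]
186 50 [0.49349682 0.26892569 0.073     ]
193 180 [0.50248653 0.14339277 0.073     ]
139 50 [0.43959128 0.26885784 0.048     ]
152 148 [0.4501153  0.16668382 0.048     ]
t 21.53 p [0.5518 0.1702 0.1613] ang 0.0836 F [ 0.5  0.7 -0.7] gap 0.0301 gf 50.4
  slide [-4.000e-04 -1.070e-02  5.214e-01] rot [ 0.0009 -0.0001 -0.002 ]
```

Call:
send_rows:
  plan:
    - {"slide":[0,0,0.15],"rot":[0,0,0],"gripper":0}
    - {"slide":[0,0,0.3],"rot":[0,0,0],"gripper":0}
    - {"slide":[0,0,0.42],"rot":[0,0,0],"gripper":0}
    - {"slide":[0,0,0.51],"rot":[0,0,0],"gripper":0}
    - {"slide":[0,0,0.51],"rot":[0,0,0],"gripper":0}
    - {"slide":[0,0,0.51],"rot":[0,0,0],"gripper":0}
    - {"slide":[0,0,0.51],"rot":[0,0,0],"gripper":0}

```text
t: 22.12
position: [0.5524, 0.1706, 0.0599]
tcp_rot: [0.001, 0.677, 0.736, 0.002]
contact_force: [-0.3, -0.3, -0.7]
finger_gap: 0.0298
gripper_force: 50.4
```

Call:
send_rows:
  plan:
    - {"slide":[0,0,0.005],"rot":[0,0,0],"gripper":0.55}
    - {"slide":[0,0,0.005],"rot":[0,0,0],"gripper":0.55}
    - {"slide":[0,0,0.005],"rot":[0,0,0],"gripper":0.55}
    - {"slide":[0,0,0.005],"rot":[0,0,0],"gripper":0.55}
    - {"slide":[0,0,-0.15],"rot":[0,0,0],"gripper":0.55}
    - {"slide":[0,0,-0.35],"rot":[0,0,0],"gripper":0.55}
    - {"slide":[0,0,-0.55],"rot":[0,0,0],"gripper":0.55}
    - {"slide":[0,0,-0.75],"rot":[0,0,0],"gripper":0.55}
    - {"slide":[0,0,-0.92],"rot":[0,0,0],"gripper":0.55}
    - {"slide":[0,0,-0.92],"rot":[0,0,0],"gripper":0.55}

```text
t: 22.95
position: [0.5551, 0.1716, 0.2515]
tcp_rot: [0.004, 0.677, 0.736, 0.007]
contact_force: [0.9, 0.1, 1.6]
finger_gap: 0.047
gripper_force: 0.0
```

```bash
python3 - <<'E'
from h import *
go([0.5785,-0.2657,0.24],-.104)
W=shot('wrist')
h=cv2.cvtColor(W['pixels'],cv2.COLOR_RGB2HSV); m=cv2.inRange(h,(8,140,60),(25,255,255)); cs,_=cv2.findContours(cv2.morphologyEx(m,cv2.MORPH_CLOSE,np.ones((7,7))),0,1)
for c in cs:
    if cv2.contourArea(c)>200: x,y,w,hh=cv2.boundingRect(c); print((x,y,w,hh),at_z(W,(x+w/2,y+hh/2),.03))
E
```

```text
t 22.95 p [0.5551 0.1716 0.2515] ang 0.0842 F [0.9 0.1 1.6] gap 0.047 gf 0.0
  slide [-2.1885 -0.0682  0.0504] rot [ 0.0049 -0.0013  0.0599]
(306, 162, 27, 28) [0.555064   0.17203498 0.03      ]
```

Call:
send_rows:
  plan:
    - {"slide":[-0.15,0,0],"rot":[0,0,0],"gripper":0.6}
    - {"slide":[-0.32,-0.01,0],"rot":[0,0,0],"gripper":0.6}
    - {"slide":[-0.5,-0.01,0],"rot":[0,0,0],"gripper":0.6}
    - {"slide":[-0.68,-0.02,0],"rot":[0,0,0],"gripper":0.6}
    - {"slide":[-0.86,-0.03,0],"rot":[0,0,0],"gripper":0.6}
    - {"slide":[-1,-0.03,0],"rot":[0,0,0],"gripper":0.6}

```text
t: 23.5
position: [0.5599, -0.0318, 0.2398]
tcp_rot: [-0.001, 0.677, 0.736, -0.001]
contact_force: [1.4, -0.7, 0.5]
finger_gap: 0.0509
gripper_force: 0.0
```

Call:
send_rows:
  plan:
    - {"slide":[-0.17,0,0],"rot":[0,0,0],"gripper":0.6}
    - {"slide":[-0.34,-0.01,0],"rot":[0,0,0],"gripper":0.6}
    - {"slide":[-0.5,-0.01,0],"rot":[0,0,0],"gripper":0.6}
    - {"slide":[-0.68,-0.02,0],"rot":[0,0,0.02],"gripper":0.6}
    - {"slide":[-0.86,-0.03,0],"rot":[0,0,0.04],"gripper":0.6}
    - {"slide":[-1,-0.03,0],"rot":[0,0,0.06],"gripper":0.6}
    - {"slide":[-1,-0.03,0.1],"rot":[0,0,0.06],"gripper":0.6}
    - {"slide":[-1,-0.03,0.2],"rot":[0,0,0.06],"gripper":0.6}
    - {"slide":[-1,-0.03,0.2],"rot":[0,0,0.06],"gripper":0.6}
    - {"slide":[-1,-0.03,0.2],"rot":[0,0,0.06],"gripper":0.6}

```text
t: 24.33
position: [0.5701, -0.2286, 0.1985]
tcp_rot: [-0.003, 0.743, 0.669, -0.001]
contact_force: [0.0, 0.0, 0.7]
finger_gap: 0.0513
gripper_force: 0.0
```

```bash
python3 - <<'E'
from h import *
W=shot('wrist')
go([0.5785,-0.2657,0.12],-.104)
h=cv2.cvtColor(W['pixels'],cv2.COLOR_RGB2HSV); m=cv2.inRange(h,(8,140,60),(25,255,255)); cs,_=cv2.findContours(cv2.morphologyEx(m,cv2.MORPH_CLOSE,np.ones((7,7))),0,1)
for c in cs:
    if cv2.contourArea(c)>200: x,y,w,hh=cv2.boundingRect(c); print((x,y,w,hh),at_z(W,(x+w/2,y+hh/2),.1))
E
```

```text
t 24.38 p [ 0.5713 -0.2288  0.2004] ang -0.1041 F [-0.  -0.3 -0.1] gap 0.0513 gf 0.0
  slide [-0.18    0.0558  0.4015] rot [-0.0008 -0.0003 -0.    ]
(319, 285, 36, 39) [ 0.57327361 -0.3196948   0.1       ]
(318, 227, 39, 41) [ 0.57870668 -0.26369299  0.1       ]
```

Call:
send_rows:
  plan:
    - {"slide":[-0.09,0.03,0.05],"rot":[0,0,0],"gripper":0.6}
    - {"slide":[-0.18,0.05,0.15],"rot":[0,0,0],"gripper":0.6}
    - {"slide":[-0.18,0.05,0.28],"rot":[0,0,0],"gripper":0.6}
    - {"slide":[-0.18,0.05,0.36],"rot":[0,0,0],"gripper":0.6}
    - {"slide":[-0.18,0.05,0.405],"rot":[0,0,0],"gripper":0.6}
    - {"slide":[-0.18,0.05,0.405],"rot":[0,0,0],"gripper":0.6}
    - {"slide":[-0.18,0.05,0.405],"rot":[0,0,0],"gripper":0.6}

```text
t: 24.97
position: [0.5788, -0.2659, 0.1213]
tcp_rot: [0.0, 0.743, 0.67, 0.0]
contact_force: [-0.0, 0.5, 0.3]
finger_gap: 0.0516
gripper_force: 0.0
```

Call:
send_rows:
  plan:
    - {"slide":[0,0,0],"rot":[0,0,0],"gripper":0}
    - {"slide":[0,0,0],"rot":[0,0,0],"gripper":0}
    - {"slide":[0,0,0],"rot":[0,0,0],"gripper":0}
    - {"slide":[0,0,0],"rot":[0,0,0],"gripper":0}
    - {"slide":[0,0,0],"rot":[0,0,0],"gripper":0}
    - {"slide":[0,0,0],"rot":[0,0,0],"gripper":0}

```text
t: 25.47
position: [0.5767, -0.2661, 0.1222]
tcp_rot: [-0.001, 0.743, 0.67, -0.001]
contact_force: [-7.7, 0.7, 4.6]
finger_gap: 0.03
gripper_force: 51.2
```

Call:
send_rows:
  plan:
    - {"slide":[0,0,-0.05],"rot":[0,0,0],"gripper":0}
    - {"slide":[0,0,-0.1],"rot":[0,0,0],"gripper":0}
    - {"slide":[0,0,-0.2],"rot":[0,0,0],"gripper":0}
    - {"slide":[0,0,-0.35],"rot":[0,0,0],"gripper":0}
    - {"slide":[0,0,-0.5],"rot":[0,0,0],"gripper":0}
    - {"slide":[0,0,-0.6],"rot":[0,0,0],"gripper":0}
    - {"slide":[0.1,-0.01,-0.6],"rot":[0,0,0],"gripper":0}
    - {"slide":[0.25,-0.03,-0.6],"rot":[0,0,0],"gripper":0}
    - {"slide":[0.4,-0.05,-0.6],"rot":[0,0,0],"gripper":0}
    - {"slide":[0.5,-0.06,-0.6],"rot":[0,0,0],"gripper":0}

```text
t: 26.3
position: [0.5779, -0.1634, 0.2435]
tcp_rot: [0.002, 0.743, 0.669, 0.002]
contact_force: [1.4, -0.1, 0.2]
finger_gap: 0.0304
gripper_force: 50.8
```

Call:
send_rows:
  plan:
    - {"slide":[0.16,-0.03,0],"rot":[0,0,0],"gripper":0}
    - {"slide":[0.32,-0.06,0],"rot":[0,0,0],"gripper":0}
    - {"slide":[0.48,-0.1,0],"rot":[0,0,0],"gripper":0}
    - {"slide":[0.64,-0.14,0],"rot":[0,0,0],"gripper":0}
    - {"slide":[0.8,-0.17,0],"rot":[0,0,0],"gripper":0}
    - {"slide":[0.92,-0.2,0],"rot":[0,0,0],"gripper":0}
    - {"slide":[1,-0.22,0],"rot":[0,0,0],"gripper":0}
    - {"slide":[1,-0.22,0],"rot":[0,0,0],"gripper":0}

```text
t: 26.97
position: [0.5546, 0.0416, 0.2432]
tcp_rot: [0.001, 0.742, 0.671, 0.002]
contact_force: [0.5, -0.2, -0.1]
finger_gap: 0.0299
gripper_force: 50.8
```

```bash
python3 - <<'E'
from h import *
go([0.552,0.226,0.15],.088)
E
```

```text
t 26.97 p [0.5546 0.0416 0.2432] ang -0.1008 F [ 0.5 -0.2 -0.1] gap 0.0299 gf 50.8
  slide [ 0.9147 -0.1077  0.4678] rot [ 0.0014 -0.0007 -0.0601]
```

Call:
send_rows:
  plan:
    - {"slide":[0.14,-0.02,0],"rot":[0,0,-0.01],"gripper":0}
    - {"slide":[0.3,-0.04,0],"rot":[0,0,-0.02],"gripper":0}
    - {"slide":[0.46,-0.06,0],"rot":[0,0,-0.03],"gripper":0}
    - {"slide":[0.62,-0.08,0],"rot":[0,0,-0.04],"gripper":0}
    - {"slide":[0.78,-0.1,0],"rot":[0,0,-0.05],"gripper":0}
    - {"slide":[0.915,-0.108,0.1],"rot":[0,0,-0.06],"gripper":0}
    - {"slide":[0.915,-0.108,0.25],"rot":[0,0,-0.06],"gripper":0}
    - {"slide":[0.915,-0.108,0.45],"rot":[0,0,-0.06],"gripper":0}
    - {"slide":[0.915,-0.108,0.6],"rot":[0,0,-0.06],"gripper":0}
    - {"slide":[0.915,-0.108,0.6],"rot":[0,0,-0.06],"gripper":0}

```text
t: 27.8
position: [0.5475, 0.2207, 0.1147]
tcp_rot: [-0.002, 0.677, 0.736, -0.005]
contact_force: [-2.0, -0.2, -1.5]
finger_gap: 0.0296
gripper_force: 50.7
```

```bash
python3 - <<'E'
from h import *
go([0.552,0.226,0.059],.088)
E
```

```text
t 27.8 p [0.5475 0.2207 0.1147] ang 0.0844 F [-2.  -0.2 -1.5] gap 0.0296 gf 50.7
  slide [0.025  0.0273 0.2784] rot [-0.0031  0.0008 -0.0011]
```

Call:
send_rows:
  plan:
    - {"slide":[0,0,0.1],"rot":[0,0,0],"gripper":0}
    - {"slide":[0,0,0.2],"rot":[0,0,0],"gripper":0}
    - {"slide":[0,0,0.3],"rot":[0,0,0],"gripper":0}
    - {"slide":[0,0,0.3],"rot":[0,0,0],"gripper":0}
    - {"slide":[0,0,0.3],"rot":[0,0,0],"gripper":0}

```text
t: 28.22
position: [0.5523, 0.2221, 0.0619]
tcp_rot: [0.0, 0.677, 0.736, 0.0]
contact_force: [0.7, -0.2, -0.1]
finger_gap: 0.0302
gripper_force: 50.7
```

Call:
send_rows:
  plan:
    - {"slide":[0,0,0.005],"rot":[0,0,0],"gripper":0.55}
    - {"slide":[0,0,0.005],"rot":[0,0,0],"gripper":0.55}
    - {"slide":[0,0,0.005],"rot":[0,0,0],"gripper":0.55}
    - {"slide":[0,0,0.005],"rot":[0,0,0],"gripper":0.55}
    - {"slide":[0,0,-0.15],"rot":[0,0,0],"gripper":0.55}
    - {"slide":[0,0,-0.35],"rot":[0,0,0],"gripper":0.55}
    - {"slide":[0,0,-0.55],"rot":[0,0,0],"gripper":0.55}
    - {"slide":[0,0,-0.75],"rot":[0,0,0],"gripper":0.55}
    - {"slide":[0,0,-0.92],"rot":[0,0,0],"gripper":0.55}
    - {"slide":[0,0,-0.92],"rot":[0,0,0],"gripper":0.55}

```text
t: 29.05
position: [0.556, 0.224, 0.2552]
tcp_rot: [0.004, 0.677, 0.736, 0.007]
contact_force: [2.1, 1.4, 1.4]
finger_gap: 0.0472
gripper_force: 0.0
```

```bash
cat >> h.py <<'E'
def orange(W,z):
    h=cv2.cvtColor(W['pixels'],cv2.COLOR_RGB2HSV); m=cv2.inRange(h,(8,140,60),(25,255,255)); cs,_=cv2.findContours(cv2.morphologyEx(m,cv2.MORPH_CLOSE,np.ones((7,7))),0,1)
    for c in cs:
        if cv2.contourArea(c)>200: x,y,w,hh=cv2.boundingRect(c); print((x,y,w,hh),at_z(W,(x+w/2,y+hh/2),z))
E
python3 - <<'E'
from h import *
go([0.5727,-0.3217,0.24],-.104)
W=shot('wrist'); orange(W,.03)
E
```

```text
t 29.05 p [0.556  0.224  0.2552] ang 0.0843 F [2.1 1.4 1.4] gap 0.0472 gf 0.0
  slide [-2.7263 -0.148   0.0622] rot [ 0.005  -0.0018  0.06  ]
(302, 202, 26, 27) [0.55459768 0.17247487 0.03      ]
(306, 162, 27, 28) [0.55615611 0.22407205 0.03      ]
```

Two blocks are in. Next is block 1.

Call:
send_rows:
  plan:
    - {"slide":[-0.17,0,0],"rot":[0,0,0],"gripper":0.6}
    - {"slide":[-0.34,-0.01,0],"rot":[0,0,0],"gripper":0.6}
    - {"slide":[-0.52,-0.02,0],"rot":[0,0,0],"gripper":0.6}
    - {"slide":[-0.7,-0.03,0],"rot":[0,0,0],"gripper":0.6}
    - {"slide":[-0.86,-0.04,0],"rot":[0,0,0],"gripper":0.6}
    - {"slide":[-1,-0.05,0],"rot":[0,0,0],"gripper":0.6}

```text
t: 29.6
position: [0.5572, 0.0202, 0.2432]
tcp_rot: [-0.001, 0.677, 0.736, -0.001]
contact_force: [0.7, 0.1, 0.2]
finger_gap: 0.0513
gripper_force: 0.0
```

Call:
send_rows:
  plan:
    - {"slide":[-0.17,0,0],"rot":[0,0,0],"gripper":0.6}
    - {"slide":[-0.34,-0.01,0],"rot":[0,0,0],"gripper":0.6}
    - {"slide":[-0.52,-0.02,0],"rot":[0,0,0],"gripper":0.6}
    - {"slide":[-0.7,-0.03,0],"rot":[0,0,0],"gripper":0.6}
    - {"slide":[-0.86,-0.04,0],"rot":[0,0,0],"gripper":0.6}
    - {"slide":[-1,-0.05,0],"rot":[0,0,0],"gripper":0.6}

```text
t: 30.1
position: [0.5641, -0.1799, 0.2431]
tcp_rot: [-0.001, 0.677, 0.736, -0.001]
contact_force: [0.4, 0.2, -1.2]
finger_gap: 0.051
gripper_force: 0.0
```

Call:
send_rows:
  plan:
    - {"slide":[-0.17,0,0],"rot":[0,0,0.02],"gripper":0.6}
    - {"slide":[-0.34,-0.01,0],"rot":[0,0,0.04],"gripper":0.6}
    - {"slide":[-0.5,-0.03,0],"rot":[0,0,0.06],"gripper":0.6}
    - {"slide":[-0.6,-0.04,0.1],"rot":[0,0,0.06],"gripper":0.6}
    - {"slide":[-0.65,-0.04,0.2],"rot":[0,0,0.06],"gripper":0.6}
    - {"slide":[-0.65,-0.04,0.3],"rot":[0,0,0.06],"gripper":0.6}
    - {"slide":[-0.65,-0.04,0.3],"rot":[0,0,0.06],"gripper":0.6}
    - {"slide":[-0.65,-0.04,0.3],"rot":[0,0,0.06],"gripper":0.6}

```text
t: 30.77
position: [0.5663, -0.3073, 0.1817]
tcp_rot: [-0.003, 0.743, 0.669, -0.001]
contact_force: [0.8, 0.2, 0.3]
finger_gap: 0.051
gripper_force: 0.0
```

```bash
python3 - <<'E'
from h import *
W=shot('wrist'); go([0.5722,-0.3217,0.12],-.104)
orange(W,.1)
E
```

```text
t 30.82 p [ 0.5675 -0.3076  0.1837] ang -0.1042 F [-0.   0.5  0.4] gap 0.0511 gf 0.0
  slide [-0.0678  0.0313  0.3182] rot [-0.0006 -0.0003 -0.0001]
(312, 208, 43, 46) [ 0.57313013 -0.31996065  0.1       ]
```

Call:
send_rows:
  plan:
    - {"slide":[-0.06,0.02,0.1],"rot":[0,0,0],"gripper":0.6}
    - {"slide":[-0.06,0.02,0.2],"rot":[0,0,0],"gripper":0.6}
    - {"slide":[-0.06,0.02,0.28],"rot":[0,0,0],"gripper":0.6}
    - {"slide":[-0.06,0.02,0.326],"rot":[0,0,0],"gripper":0.6}
    - {"slide":[-0.06,0.02,0.326],"rot":[0,0,0],"gripper":0.6}
    - {"slide":[-0.06,0.02,0.326],"rot":[0,0,0],"gripper":0.6}

```text
t: 31.32
position: [0.5713, -0.3202, 0.1202]
tcp_rot: [0.0, 0.743, 0.67, 0.0]
contact_force: [-0.9, 0.7, 0.3]
finger_gap: 0.0513
gripper_force: 0.0
```

Call:
send_rows:
  plan:
    - {"slide":[0,0,0],"rot":[0,0,0],"gripper":0}
    - {"slide":[0,0,0],"rot":[0,0,0],"gripper":0}
    - {"slide":[0,0,0],"rot":[0,0,0],"gripper":0}
    - {"slide":[0,0,0],"rot":[0,0,0],"gripper":0}
    - {"slide":[0,0,0],"rot":[0,0,0],"gripper":0}
    - {"slide":[0,0,0],"rot":[0,0,0],"gripper":0}

```text
t: 31.82
position: [0.5711, -0.3208, 0.1202]
tcp_rot: [0.001, 0.743, 0.669, 0.0]
contact_force: [-3.2, 0.3, 3.7]
finger_gap: 0.0305
gripper_force: 53.0
```

Call:
send_rows:
  plan:
    - {"slide":[0,0,-0.05],"rot":[0,0,0],"gripper":0}
    - {"slide":[0,0,-0.1],"rot":[0,0,0],"gripper":0}
    - {"slide":[0,0,-0.2],"rot":[0,0,0],"gripper":0}
    - {"slide":[0,0,-0.35],"rot":[0,0,0],"gripper":0}
    - {"slide":[0,0,-0.5],"rot":[0,0,0],"gripper":0}
    - {"slide":[0,0,-0.61],"rot":[0,0,0],"gripper":0}
    - {"slide":[0.1,-0.01,-0.61],"rot":[0,0,0],"gripper":0}
    - {"slide":[0.25,-0.03,-0.61],"rot":[0,0,0],"gripper":0}
    - {"slide":[0.4,-0.05,-0.61],"rot":[0,0,0],"gripper":0}
    - {"slide":[0.5,-0.06,-0.61],"rot":[0,0,0],"gripper":0}

```text
t: 32.65
position: [0.5695, -0.2177, 0.2425]
tcp_rot: [0.0, 0.743, 0.669, 0.001]
contact_force: [-0.2, 1.2, -1.0]
finger_gap: 0.0303
gripper_force: 52.5
```

Call:
send_rows:
  plan:
    - {"slide":[0.16,-0.02,0],"rot":[0,0,0],"gripper":0}
    - {"slide":[0.32,-0.04,0],"rot":[0,0,0],"gripper":0}
    - {"slide":[0.48,-0.07,0],"rot":[0,0,0],"gripper":0}
    - {"slide":[0.64,-0.09,0],"rot":[0,0,0],"gripper":0}
    - {"slide":[0.8,-0.11,0],"rot":[0,0,0],"gripper":0}
    - {"slide":[1,-0.14,0],"rot":[0,0,0],"gripper":0}

```text
t: 33.15
position: [0.5627, -0.0171, 0.2425]
tcp_rot: [0.001, 0.743, 0.669, 0.001]
contact_force: [0.9, 0.4, -0.1]
finger_gap: 0.0302
gripper_force: 52.5
```

Call:
send_rows:
  plan:
    - {"slide":[0.16,-0.02,0],"rot":[0,0,0],"gripper":0}
    - {"slide":[0.32,-0.04,0],"rot":[0,0,0],"gripper":0}
    - {"slide":[0.48,-0.07,0],"rot":[0,0,-0.01],"gripper":0}
    - {"slide":[0.64,-0.09,0],"rot":[0,0,-0.02],"gripper":0}
    - {"slide":[0.8,-0.11,0],"rot":[0,0,-0.04],"gripper":0}
    - {"slide":[1,-0.14,0],"rot":[0,0,-0.06],"gripper":0}
    - {"slide":[1,-0.14,0],"rot":[0,0,-0.06],"gripper":0}
    - {"slide":[1,-0.14,0],"rot":[0,0,-0.06],"gripper":0}

```text
t: 33.82
position: [0.5552, 0.1862, 0.2421]
tcp_rot: [0.0, 0.675, 0.737, 0.001]
contact_force: [-0.3, -1.2, -0.0]
finger_gap: 0.03
gripper_force: 52.5
```

```bash
python3 - <<'E'
from h import *
go([0.552,0.280,0.059],.086)
E
```

```text
t 33.82 p [0.5552 0.1862 0.2421] ang 0.0878 F [-0.3 -1.2 -0. ] gap 0.03 gf 52.5
  slide [0.4679 0.0243 0.9159] rot [ 0.0004 -0.0002  0.0006]
```

Call:
send_rows:
  plan:
    - {"slide":[0.16,0.01,0],"rot":[0,0,0],"gripper":0}
    - {"slide":[0.32,0.02,0],"rot":[0,0,0],"gripper":0}
    - {"slide":[0.46,0.024,0.05],"rot":[0,0,0],"gripper":0}
    - {"slide":[0.468,0.024,0.2],"rot":[0,0,0],"gripper":0}
    - {"slide":[0.468,0.024,0.38],"rot":[0,0,0],"gripper":0}
    - {"slide":[0.468,0.024,0.56],"rot":[0,0,0],"gripper":0}
    - {"slide":[0.468,0.024,0.72],"rot":[0,0,0],"gripper":0}
    - {"slide":[0.468,0.024,0.84],"rot":[0,0,0],"gripper":0}
    - {"slide":[0.468,0.024,0.905],"rot":[0,0,0],"gripper":0}
    - {"slide":[0.468,0.024,0.905],"rot":[0,0,0],"gripper":0}

```text
t: 34.65
position: [0.55, 0.2752, 0.0568]
tcp_rot: [-0.001, 0.677, 0.736, -0.003]
contact_force: [-0.1, -1.6, -0.5]
finger_gap: 0.0307
gripper_force: 52.5
```

Call:
send_rows:
  plan:
    - {"slide":[0,0,0],"rot":[0,0,0],"gripper":0}
    - {"slide":[0,0,0],"rot":[0,0,0],"gripper":0.55}
    - {"slide":[0,0,0],"rot":[0,0,0],"gripper":0.55}
    - {"slide":[0,0,0],"rot":[0,0,0],"gripper":0.55}
    - {"slide":[0,0,0],"rot":[0,0,0],"gripper":0.55}
    - {"slide":[0,0,-0.15],"rot":[0,0,0],"gripper":0.55}
    - {"slide":[0,0,-0.35],"rot":[0,0,0],"gripper":0.55}
    - {"slide":[0,0,-0.55],"rot":[0,0,0],"gripper":0.55}
    - {"slide":[0,0,-0.75],"rot":[0,0,0],"gripper":0.55}
    - {"slide":[0,0,-0.75],"rot":[0,0,0],"gripper":0.55}

```text
t: 35.48
position: [0.5574, 0.28, 0.222]
tcp_rot: [0.004, 0.677, 0.736, 0.008]
contact_force: [1.2, 0.3, 1.2]
finger_gap: 0.0472
gripper_force: 0.0
```

```bash
python3 - <<'E'
from h import *
W=shot('wrist','w12.png'); go([0.42,0.217,0.21],.086); orange(W,.03)
T=shot('top')
for n,z in(('drawer_handle',.048),('tool_heel',.003),('rod_tip',.051),('tool_grip',.173)):
  for f in(T,W): d=spotter.place_of(f,n); print(n,d and (at_z(f,d[0]['point'],z),d[0]['score']))
E
```

```text
t 35.53 p [0.556  0.2794 0.2182] ang 0.0844 F [ 0.2 -0.2 -0.4] gap 0.0471 gf 0.0
  slide [-0.2537 -0.7043  0.0307] rot [ 0.0041 -0.0015 -0.0005]
(297, 252, 26, 31) [0.55460916 0.17328872 0.03      ]
(300, 213, 28, 31) [0.5556164  0.22472365 0.03      ]
(303, 169, 30, 30) [0.55602342 0.27824104 0.03      ]
drawer_handle (array([0.43901144, 0.21799966, 0.048     ]), 0.78)
drawer_handle []
tool_heel (array([ 4.27955127e-01, -2.43874302e-04,  3.00000000e-03]), 0.95)
tool_heel (array([ 0.43376214, -0.01206738,  0.003     ]), 0.67)
rod_tip []
rod_tip []
tool_grip (array([ 0.50991268, -0.00404928,  0.173     ]), 0.98)
tool_grip (array([0.48897486, 0.17235783, 0.173     ]), 0.7)
```

View pics/w12.png

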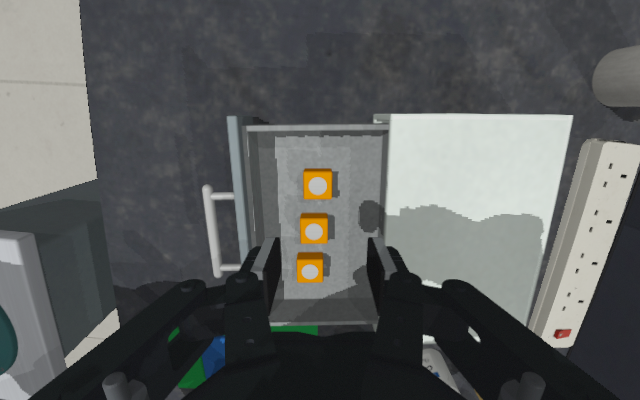

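Call:
send_rows:
  plan:
    - {"slide":[-0.05,-0.15,0],"rot":[0,0,0],"gripper":0}
    - {"slide":[-0.1,-0.32,0],"rot":[0,0,0],"gripper":0}
    - {"slide":[-0.15,-0.5,0],"rot":[0,0,0],"gripper":0}
    - {"slide":[-0.2,-0.68,0],"rot":[0,0,0],"gripper":0}
    - {"slide":[-0.256,-0.86,0],"rot":[0,0,0],"gripper":0}
    - {"slide":[-0.256,-0.86,0],"rot":[0,0,0],"gripper":0}
    - {"slide":[-0.256,-0.86,0.15],"rot":[0,0,0],"gripper":0}
    - {"slide":[-0.256,-0.86,0.3],"rot":[0,0,0],"gripper":0}
    - {"slide":[-0.256,-0.86,0.3],"rot":[0,0,0],"gripper":0}
    - {"slide":[-0.256,-0.86,0.3],"rot":[0,0,0],"gripper":0}

```text
t: 36.82
position: [0.3835, 0.2112, 0.1487]
tcp_rot: [-0.001, 0.677, 0.736, -0.002]
contact_force: [0.0, -0.6, 0.3]
finger_gap: -0.0
gripper_force: 0.0
```

```bash
python3 - <<'E'
from h import *
go([0.39,0.214,0.053],.086)
T=shot('top');d=spotter.place_of(T,'drawer_handle'); print(d and at_z(T,d[0]['point'],.048))
E
```

```text
t 36.82 p [0.3835 0.2112 0.1487] ang 0.0842 F [ 0.  -0.6  0.3] gap -0.0 gf 0.0
  slide [0.0119 0.036  0.4782] rot [-0.0015  0.0006 -0.0006]
[0.4417842  0.20661278 0.048     ]
```

Call:
send_rows:
  plan:
    - {"slide":[0.01,0,0.17],"rot":[0,0,0],"gripper":0}
    - {"slide":[0.01,0,0.34],"rot":[0,0,0],"gripper":0}
    - {"slide":[0.01,0,0.475],"rot":[0,0,0],"gripper":0}
    - {"slide":[0.01,0,0.475],"rot":[0,0,0],"gripper":0}
    - {"slide":[0.01,0.06,0.475],"rot":[0,0,0],"gripper":0}
    - {"slide":[0.01,0.12,0.475],"rot":[0,0,0],"gripper":0}
    - {"slide":[0.01,0.16,0.475],"rot":[0,0,0],"gripper":0}
    - {"slide":[0.01,0.2,0.475],"rot":[0,0,0],"gripper":0}
    - {"slide":[0.01,0.24,0.475],"rot":[0,0,0],"gripper":0}
    - {"slide":[0.01,0.28,0.475],"rot":[0,0,0],"gripper":0}

```text
t: 37.75
position: [0.4423, 0.2191, 0.0563]
tcp_rot: [0.0, 0.677, 0.736, 0.001]
contact_force: [-1.4, -0.5, 0.2]
finger_gap: -0.0003
gripper_force: 0.7
```

Call:
send_rows:
  plan:
    - {"slide":[0,0.04,0],"rot":[0,0,0],"gripper":0}
    - {"slide":[0,0.09,0],"rot":[0,0,0],"gripper":0}
    - {"slide":[0,0.14,0],"rot":[0,0,0],"gripper":0}
    - {"slide":[0,0.19,0],"rot":[0,0,0],"gripper":0}
    - {"slide":[0,0.24,0],"rot":[0,0,0],"gripper":0}
    - {"slide":[0,0.29,0],"rot":[0,0,0],"gripper":0}
    - {"slide":[0,0.34,0],"rot":[0,0,0],"gripper":0}
    - {"slide":[0,0.38,0],"rot":[0,0,0],"gripper":0}
    - {"slide":[0,0.42,0],"rot":[0,0,0],"gripper":0}
    - {"slide":[0,0.45,0],"rot":[0,0,0],"gripper":0}

```text
t: 38.58
position: [0.5314, 0.2263, 0.0552]
tcp_rot: [0.0, 0.677, 0.736, 0.0]
contact_force: [-1.6, 1.5, -0.2]
finger_gap: -0.0
gripper_force: 0.6
```

```bash
python3 - <<'E'
from h import *
go([0.56,0.224,0.053],.086)
W=shot('wrist'); print(W['pixels'][60:62,300:301])
T=shot('top');d=spotter.place_of(T,'drawer_handle'); print(d and at_z(T,d[0]['point'],.048))
for x in (.62,.635): print(proj(W,[x,.27,.084]))
E
```

```text
t 38.58 p [0.5314 0.2263 0.0552] ang 0.0841 F [-1.6  1.5 -0.2] gap -0.0 gf 0.6
  slide [-0.0236  0.1413  0.0112] rot [ 0.0001  0.     -0.0006]
[[[87 89 92]]

 [[84 86 90]]]
[0.54782262 0.22411581 0.048     ]
[582.36120107 226.5669126 ]
[618.9391744 229.3774865]
```

Call:
send_rows:
  plan:
    - {"slide":[0,0.03,0],"rot":[0,0,0],"gripper":0}
    - {"slide":[0,0.06,0],"rot":[0,0,0],"gripper":0}
    - {"slide":[0,0.08,0],"rot":[0,0,0],"gripper":0}
    - {"slide":[0,0.1,0],"rot":[0,0,0],"gripper":0}
    - {"slide":[0,0.1,0],"rot":[0,0,0],"gripper":0}

```text
t: 39.15
position: [0.5516, 0.2281, 0.0556]
tcp_rot: [0.0, 0.677, 0.736, 0.001]
contact_force: [0.7, -1.0, -0.4]
finger_gap: -0.0
gripper_force: 0.0
```

Call:
send_rows:
  plan:
    - {"slide":[0,0.01,0],"rot":[0,0,0],"gripper":0}
    - {"slide":[0,0.02,0],"rot":[0,0,0],"gripper":0}
    - {"slide":[0,0.02,0],"rot":[0,0,0],"gripper":0}

```text
t: 39.4
position: [0.5548, 0.2284, 0.0555]
tcp_rot: [0.0, 0.677, 0.736, 0.0]
contact_force: [0.5, 0.2, -0.0]
finger_gap: -0.0001
gripper_force: 0.0
```

Call:
send_rows:
  plan:
    - {"slide":[0,0.01,0],"rot":[0,0,0],"gripper":0}
    - {"slide":[0,0.015,0],"rot":[0,0,0],"gripper":0}
    - {"slide":[0,0.015,0],"rot":[0,0,0],"gripper":0}

```text
t: 39.65
position: [0.5575, 0.2286, 0.0553]
tcp_rot: [0.0, 0.677, 0.736, 0.0]
contact_force: [0.3, 0.7, 0.6]
finger_gap: -0.0001
gripper_force: 0.1
```

Call:
send_rows:
  plan:
    - {"slide":[0,0.01,0],"rot":[0,0,0],"gripper":0}
    - {"slide":[0,0.02,0],"rot":[0,0,0],"gripper":0}
    - {"slide":[0,0.02,0],"rot":[0,0,0],"gripper":0}

```text
t: 39.9
position: [0.5597, 0.2287, 0.055]
tcp_rot: [-0.001, 0.677, 0.736, -0.002]
contact_force: [-5.8, -1.1, 5.0]
finger_gap: -0.0001
gripper_force: 3.0
```

```bash
python3 - <<'E'
from h import *
go([0.56,0.224,0.053],.086)
T=shot('top');S=shot('side')
for f in(T,S): d=spotter.place_of(f,'drawer_handle'); print(d and at_z(f,d[0]['point'],.048))
W=shot('wrist'); cv2.imwrite('pics/end.png',np.hstack([cv2.resize(T['pixels'][110:310,150:350,::-1],(400,400),interpolation=2),cv2.resize(W['pixels'][:,120:520,::-1],(400,400))]))
E
```

```text
t 39.9 p [0.5597 0.2287 0.055 ] ang 0.084 F [-5.8 -1.1  5. ] gap -0.0001 gf 3.0
  slide [-0.0236 -0.0003  0.0101] rot [-0.0013  0.0001 -0.0006]
[0.57751403 0.22859971 0.048     ]
[0.58731561 0.2289042  0.048     ]
```

View pics/end.png

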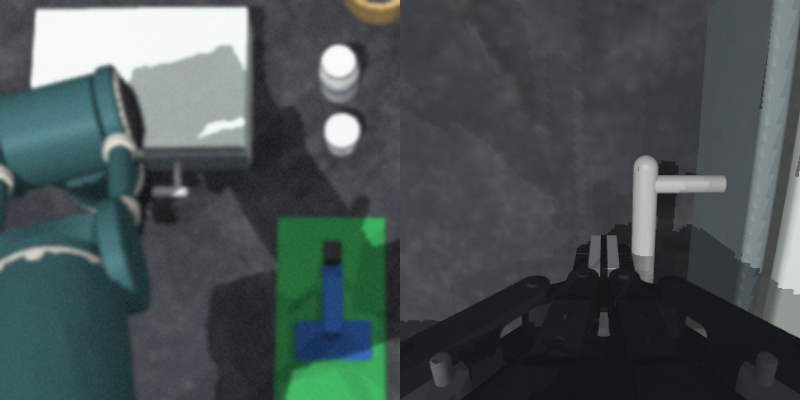

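The stop is felt at about 6 N, the drawer is flush with the cabinet, and the tool is still on the mat. A slight extra push, then back off and rise.

Call:
send_rows:
  plan:
    - {"slide":[0,0.008,0],"rot":[0,0,0],"gripper":0}
    - {"slide":[0,0.008,0],"rot":[0,0,0],"gripper":0}

```text
t: 40.32
position: [0.5599, 0.2287, 0.055]
tcp_rot: [-0.002, 0.677, 0.736, -0.003]
contact_force: [-10.4, -0.8, 8.4]
finger_gap: 0.0001
gripper_force: 5.1
```

Call:
send_rows:
  plan:
    - {"slide":[0,-0.05,0],"rot":[0,0,0],"gripper":0}
    - {"slide":[0,-0.15,0],"rot":[0,0,0],"gripper":0}
    - {"slide":[0,-0.28,0],"rot":[0,0,0],"gripper":0}
    - {"slide":[0,-0.35,0],"rot":[0,0,0],"gripper":0}
    - {"slide":[0,-0.35,-0.1],"rot":[0,0,0],"gripper":0}
    - {"slide":[0,-0.35,-0.3],"rot":[0,0,0],"gripper":0}
    - {"slide":[0,-0.35,-0.5],"rot":[0,0,0],"gripper":0}
    - {"slide":[0,-0.35,-0.7],"rot":[0,0,0],"gripper":0}
    - {"slide":[0,-0.35,-0.85],"rot":[0,0,0],"gripper":0}
    - {"slide":[0,-0.35,-0.85],"rot":[0,0,0],"gripper":0}

```text
t: 41.15
position: [0.4978, 0.2249, 0.2342]
tcp_rot: [0.004, 0.677, 0.736, 0.007]
contact_force: [1.3, 0.8, 1.4]
finger_gap: 0.0002
gripper_force: 0.0
```

```bash
python3 - <<'E'
from h import *
go([0.49,0.224,0.2],.086)
T=shot('top');S=shot('side');W=shot('wrist')
for n,z in(('drawer_handle',.048),('tool_heel',.003),('tool_grip',.173),('knockout_tool',.003),('jar',0),('bottle',0)):
  for f in(T,S,W): d=spotter.place_of(f,n); print(n,d and (np.round(at_z(f,d[0]['point'],z),3),d[0]['score']))
E
```

```text
t 41.15 p [0.4978 0.2249 0.2342] ang 0.0842 F [1.3 0.8 1.4] gap 0.0002 gf 0.0
  slide [-0.0021 -0.0417  0.1704] rot [ 0.0049 -0.0014 -0.0006]
drawer_handle (array([0.575, 0.229, 0.048]), 0.56)
drawer_handle (array([0.583, 0.236, 0.048]), 0.84)
drawer_handle (array([0.58 , 0.235, 0.048]), 0.98)
tool_heel (array([ 0.406, -0.037,  0.003]), 0.67)
tool_heel (array([ 0.414, -0.029,  0.003]), 0.62)
tool_heel []
tool_grip (array([ 0.556, -0.298,  0.173]), 0.74)
tool_grip (array([ 0.493, -0.043,  0.173]), 0.94)
tool_grip []
knockout_tool (array([ 0.49 , -0.035,  0.003]), 0.91)
knockout_tool (array([ 0.505, -0.026,  0.003]), 0.64)
knockout_tool []
jar (array([0.668, 0.003, 0.   ]), 0.85)
jar (array([ 0.662, -0.004,  0.   ]), 0.72)
jar (array([0.667, 0.001, 0.   ]), 0.38)
bottle (array([0.75 , 0.013, 0.   ]), 0.61)
bottle (array([0.743, 0.001, 0.   ]), 0.73)
bottle []
```

The tool has been knocked about 35 mm to −y: the heel is now at about (0.41, −0.033). Its point still counts as over the mat, but part of the foot overhangs, so I'll recentre it.

Call:
send_rows:
  plan:
    - {"slide":[0,0,-0.2],"rot":[0,0,0],"gripper":1}
    - {"slide":[-0.15,-0.02,-0.35],"rot":[0,0,0],"gripper":1}
    - {"slide":[-0.33,-0.05,-0.4],"rot":[0,0,0],"gripper":1}
    - {"slide":[-0.5,-0.08,-0.4],"rot":[0,0,0],"gripper":1}
    - {"slide":[-0.68,-0.11,-0.4],"rot":[0,0,0],"gripper":1}
    - {"slide":[-0.85,-0.14,-0.4],"rot":[0,0,0],"gripper":1}
    - {"slide":[-1,-0.15,-0.4],"rot":[0,0,0],"gripper":1}
    - {"slide":[-1,-0.15,-0.4],"rot":[0,0,0],"gripper":1}
    - {"slide":[-1,-0.15,-0.4],"rot":[0,0,0],"gripper":1}

```text
t: 42.95
position: [0.48, 0.02, 0.3055]
tcp_rot: [0.0, 0.678, 0.735, 0.0]
contact_force: [0.0, 0.6, -0.5]
finger_gap: 0.0854
gripper_force: 0.0
```

```bash
cat > m.py <<'E'
from h import *
np.set_printoptions(precision=4,suppress=True)
W=shot('wrist'); go([0.47,0,0.3],.086)
hsv=cv2.cvtColor(W['pixels'],cv2.COLOR_RGB2HSV)
b=cv2.inRange(hsv,(100,120,40),(125,255,255))
n,l,st,_=cv2.connectedComponentsWithStats(b)
for i in range(1,n):
    if st[i,4]>150: print('blob',st[i])
i=1+np.argmax(st[1:,4]*(st[1:,0]<450)); x0,y0,w,h=st[i,:4]; b=(l==i)
P=np.array([at_z(W,(np.flatnonzero(b[r])[0]-.5,r),.011) for r in range(y0+5,y0+int(.55*h),2)])
k=np.polyfit(P[:,1],P[:,0],1); print('back edge',k,P[0],P[-1],'res',np.abs(np.polyval(k,P[:,1])-P[:,0]).max())
P=np.array([at_z(W,(c,np.flatnonzero(b[:,c])[0]-.5),.011) for c in range(x0+4,x0+24,2)])
q=np.polyfit(P[:,0],P[:,1],1); print('+y edge',q,P[0],P[-1])
y=(q[0]*k[1]+q[1])/(1-q[0]*k[0]); x=k[0]*y+k[1]; a=-np.arctan(k[0])
print('origin',x+.103*np.cos(a)+.045*np.sin(a),y+.103*np.sin(a)-.045*np.cos(a),'yaw',a,np.arctan(q[0]))
for nme,z in(('rod_tip',.051),('tool_heel',.003),('tool_grip',.173)):
    d=spotter.place_of(W,nme); print(nme,d and (at_z(W,d[0]['point'],z),d[0]['score']))
g=cv2.inRange(hsv,(45,100,60),(75,255,255))|(b*255).astype(np.uint8); cs,_=cv2.findContours(cv2.morphologyEx(g,cv2.MORPH_CLOSE,np.ones((5,5))),0,1); c=max(cs,key=cv2.contourArea)
print('mat',[at_z(W,p,.003)[:2] for p in cv2.boxPoints(cv2.minAreaRect(c))])
E
python3 m.py
```

```text
t 43.0 p [0.4801 0.021  0.3054] ang 0.0823 F [-0.2  0.7 -0. ] gap 0.085 gf 0.0
  slide [-0.1007 -0.0588  0.0271] rot [ 0.0001 -0.0002 -0.0012]
blob [ 255  169   86   77 3773]
back edge [-0.0542  0.3888] [ 0.3888 -0.0001  0.011 ] [ 0.3914 -0.0561  0.011 ] res 0.0007782112835448829
+y edge [ 1.5254 -0.6111] [ 0.3893 -0.0734  0.011 ] [0.4143 0.0101 0.011 ]
origin 0.4949631918438973 -0.05606677827059851 yaw 0.054118515832794076 0.9905266072649125
rod_tip (array([ 0.4962, -0.0274,  0.051 ]), 0.87)
tool_heel (array([ 0.4115, -0.0372,  0.003 ]), 0.76)
tool_grip (array([ 0.4936, -0.0297,  0.173 ]), 0.92)
mat [array([0.3533, 0.0546]), array([0.571 , 0.0721]), array([ 0.5966, -0.1024]), array([ 0.3525, -0.1222])]
```

Call:
send_rows:
  plan:
    - {"slide":[-0.13,0.02,0],"rot":[0,0,0.009],"gripper":1}
    - {"slide":[-0.26,0.048,0.05],"rot":[0,0,0.009],"gripper":1}
    - {"slide":[-0.26,0.048,0.18],"rot":[0,0,0.009],"gripper":1}
    - {"slide":[-0.26,0.048,0.32],"rot":[0,0,0.009],"gripper":1}
    - {"slide":[-0.26,0.048,0.46],"rot":[0,0,0.009],"gripper":1}
    - {"slide":[-0.26,0.048,0.56],"rot":[0,0,0.009],"gripper":1}
    - {"slide":[-0.26,0.048,0.62],"rot":[0,0,0.009],"gripper":1}
    - {"slide":[-0.26,0.048,0.62],"rot":[0,0,0.009],"gripper":1}
    - {"slide":[-0.26,0.048,0.62],"rot":[0,0,0.009],"gripper":1}

```text
t: 43.9
position: [0.494, -0.0289, 0.1812]
tcp_rot: [-0.0, 0.687, 0.727, -0.0]
contact_force: [0.4, 0.5, 0.3]
finger_gap: 0.0856
gripper_force: 0.0
```

Call:
send_rows:
  plan:
    - {"slide":[0,0,0],"rot":[0,0,0],"gripper":0}
    - {"slide":[0,0,0],"rot":[0,0,0],"gripper":0}
    - {"slide":[0,0,0],"rot":[0,0,0],"gripper":0}
    - {"slide":[0,0,0],"rot":[0,0,0],"gripper":0}
    - {"slide":[0,0,0],"rot":[0,0,0],"gripper":0}
    - {"slide":[0,0,0],"rot":[0,0,0],"gripper":0}
    - {"slide":[0,0,0],"rot":[0,0,0],"gripper":0}
    - {"slide":[0,0,0],"rot":[0,0,0],"gripper":0}
    - {"slide":[0,0,0],"rot":[0,0,0],"gripper":0}
    - {"slide":[0,0,0],"rot":[0,0,0],"gripper":0}
  squeeze: 80

```text
t: 44.73
position: [0.494, -0.0298, 0.1821]
tcp_rot: [0.0, 0.687, 0.727, -0.0]
contact_force: [-3.2, 0.1, 5.0]
finger_gap: 0.0191
gripper_force: 78.4
```

```bash
python3 - <<'E'
from h import *
go([0.508,0.002,0.19],.09)
E
```

```text
t 44.73 p [ 0.494  -0.0298  0.1821] ang 0.0558 F [-3.2  0.1  5. ] gap 0.0191 gf 78.4
  slide [ 0.155   0.0787 -0.0396] rot [ 0.      0.0001 -0.0109]
```

Call:
send_rows:
  plan:
    - {"slide":[0,0,-0.03],"rot":[0,0,0],"gripper":0}
    - {"slide":[0,0,-0.06],"rot":[0,0,0],"gripper":0}
    - {"slide":[0.07,0.04,-0.06],"rot":[0,0,-0.005],"gripper":0}
    - {"slide":[0.155,0.079,-0.06],"rot":[0,0,-0.011],"gripper":0}
    - {"slide":[0.155,0.079,-0.06],"rot":[0,0,-0.011],"gripper":0}
    - {"slide":[0.155,0.079,-0.03],"rot":[0,0,-0.011],"gripper":0}
    - {"slide":[0.155,0.079,-0.01],"rot":[0,0,-0.011],"gripper":0}
    - {"slide":[0.155,0.079,-0.002],"rot":[0,0,-0.011],"gripper":0}
    - {"slide":[0.155,0.079,0],"rot":[0,0,-0.011],"gripper":0}
    - {"slide":[0.155,0.079,0],"rot":[0,0,-0.011],"gripper":0}

```text
t: 45.57
position: [0.5079, 0.0017, 0.1821]
tcp_rot: [-0.0, 0.675, 0.738, -0.0]
contact_force: [-0.8, 1.1, 4.6]
finger_gap: 0.0191
gripper_force: 79.5
```

Call:
send_rows:
  plan:
    - {"slide":[0,0,0],"rot":[0,0,0],"gripper":0.7}
    - {"slide":[0,0,0],"rot":[0,0,0],"gripper":0.7}
    - {"slide":[0,0,0],"rot":[0,0,0],"gripper":0.7}
    - {"slide":[0,0,0],"rot":[0,0,0],"gripper":0.7}
    - {"slide":[0,0,0],"rot":[0,0,0],"gripper":0.7}
    - {"slide":[0,0,-0.15],"rot":[0,0,0],"gripper":0.7}
    - {"slide":[0,0,-0.3],"rot":[0,0,0],"gripper":0.7}
    - {"slide":[0,0,-0.45],"rot":[0,0,0],"gripper":0.7}
    - {"slide":[0,0,-0.6],"rot":[0,0,0],"gripper":0.7}
    - {"slide":[0,0,-0.6],"rot":[0,0,0],"gripper":0.7}

```text
t: 46.4
position: [0.5115, 0.002, 0.3088]
tcp_rot: [0.005, 0.674, 0.738, 0.004]
contact_force: [0.7, 0.3, 1.6]
finger_gap: 0.06
gripper_force: 0.0
```

Call:
send_rows:
  plan:
    - {"slide":[0.1,0,-0.1],"rot":[0,0,0],"gripper":0.7}
    - {"slide":[0.2,0,-0.1],"rot":[0,0,0],"gripper":0.7}
    - {"slide":[0.2,0,-0.1],"rot":[0,0,0],"gripper":0.7}
    - {"slide":[0.2,0,-0.1],"rot":[0,0,0],"gripper":0.7}
    - {"slide":[0.2,0,-0.1],"rot":[0,0,0],"gripper":0.7}
    - {"slide":[0.2,0,-0.1],"rot":[0,0,0],"gripper":0.7}

```text
t: 46.9
position: [0.504, 0.0414, 0.3203]
tcp_rot: [-0.0, 0.675, 0.738, -0.001]
contact_force: [-0.7, -0.7, 0.6]
finger_gap: 0.06
gripper_force: 0.0
```

```bash
python3 - <<'E'
from h import *
go([0.47,0,0.3],.086); W=shot('wrist'); S=shot('side'); T=shot('top')
for n,z in(('rod_tip',.051),('tool_heel',.003),('tool_grip',.173),('knockout_tool',.003),('drawer_handle',.048)):
  for f in(W,S,T): d=spotter.place_of(f,n); print(n,d and (np.round(at_z(f,d[0]['point'],z),3),d[0]['score']))
E
```

```text
t 46.9 p [0.504  0.0414 0.3203] ang 0.0901 F [-0.7 -0.7  0.6] gap 0.06 gf 0.0
  slide [-0.1907 -0.188   0.1018] rot [-0.0005  0.0001  0.0013]
rod_tip (array([0.506, 0.001, 0.051]), 0.81)
rod_tip (array([0.517, 0.014, 0.051]), 0.69)
rod_tip []
tool_heel (array([ 0.43 , -0.01 ,  0.003]), 0.98)
tool_heel (array([0.425, 0.   , 0.003]), 0.75)
tool_heel (array([ 0.43 , -0.004,  0.003]), 0.85)
tool_grip (array([ 0.507, -0.003,  0.173]), 0.91)
tool_grip (array([ 0.51 , -0.   ,  0.173]), 0.75)
tool_grip []
knockout_tool (array([0.47 , 0.003, 0.003]), 0.44)
knockout_tool (array([0.511, 0.009, 0.003]), 0.89)
knockout_tool []
drawer_handle (array([0.577, 0.233, 0.048]), 0.69)
drawer_handle (array([0.594, 0.248, 0.048]), 0.67)
drawer_handle (array([0.572, 0.229, 0.048]), 0.91)
```

The tool is centred on the mat again and the drawer is shut. Handing in.

```bash
python3 -c "
from bench import manip
print(manip.finish_job())"
```

```text
the job is handed in; nothing more can be done
None
```

I handed the job in without seeing a verdict: all three blocks present (nest 3 was empty) are in the drawer, the drawer is shut, the tool stands centred on the mat (I re-centred it after it was knocked about 35 mm), and the jar and bottle were left alone.

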